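# Lift a calibration weight out of a deep sloping well with sprung tongs

### The arm

A 6-joint arm with a two-finger parallel gripper is mounted at the origin on a cart in front of the work surface, level with it; the furniture and walls round the work are solid. World frame = base frame: x ahead of the robot, y to its left, z up, the work surface at z = 0. Lengths are in m, angles in rad, forces in N, time in s.
With the tool pointing down it reaches from about 0.25 to 0.775 m from the base axis. Payload 4 kg.
Tool frame: the origin (TCP) lies midway between the tips of the shut fingers; the grasp point (between the pads) lies 19 mm behind it; z points along the fingers, y is the direction in which the jaws open and shut (so a half turn about z gives the same grasp; the last joint's range is limited). The gripper opens to 94 mm and grips with 3 to 60 N. Pads are 16 mm wide; open, the fingers measure 119 mm over their backs; the gripper's body (75 mm by 177 mm) begins 78 mm behind the grasp point.
Start: joints at [1.198, 0.087, 1.371, -0, 1.684, -0.103], TCP at [0.147, 0.53, 0.206] pointing down, gripper open.
Joint ranges: [-3.1, 3.1], [-0.76, 2.03], [0.27, 2.55], [-1.08, 4.22], [0.17, 2.65], [-2.57, 2.57]. Speed limits (rad/s): [2.79, 2.79, 3.14, 3.14, 3.14, 3.14].

### API

Orientations are given as [roll, pitch, yaw] about the fixed x, y, z axes, in that order (R = Rz(yaw) Ry(pitch) Rx(roll)).
In Python, from bench import robot gives the robot as it stands.
- The arm moves only by the tool drive_tool, never from a script. Its argument "series" is a list that holds one entry, the list of rows, each a list of 7 numbers: the turn, a rotation vector about the tool's x, y, z in rad, then the shift along the tool's x, y, z in cm, then the opening in per cent of the stroke, from 0 (shut) to 100 (fully open). In form: [[[rx, ry, rz, tx, ty, tz, fingers], ...]]. A call has 1 to 20 rows; each row is the pose to reach, as a shift and turn from the pose measured when the call began, along the tool's axes at that moment; what a row does not reach only later rows make up. A row lasts 1/10 s, in which the tool goes at most 50 mm and 8.59 degrees, less where a joint would pass 70% of its speed; a pose out of reach is approached as far as the arm can. A call with a gripper value outside its range is refused whole. The fingers move at their own pace and stop on an object; the grip force is fixed at half the most. Time passes only in rows, so rows that repeat a pose let the fingers close. It gives the time, the measured TCP pose, the force and the opening at its end, in the units of the state.
- robot.get_obs(): the state, without advancing time (a new reading comes with each control period).
- robot.snapshot(name): name is "side" or "top" or "wrist"; returns a dict with "img" (384x512x3 uint8, blue, green, red), "depth" (384x512 float32, m along the optical axis (not along the pixel's ray), 0 where there is no reading), "vertical_fov" (degrees; the focal length in pixels is half the picture's height over the tangent of half this angle, whatever the lens; pixels are square), "cx", "cy" (the principal point, pixels), "rvec" (rotation vector, rad) and "tvec" (3), from world to camera coordinates, as OpenCV has them. Camera axes: x right, y down, z forward; pixel columns grow to the right and rows downward; lengths in m; the calibration is good to about 2 mm. The wrist camera is an equidistant fisheye: a pixel r from the principal point sees the ray r / f radians off the axis. A picture is of the moment at which its call begins.
- robot.close_job(): hands the job in, once; it reports no verdict.
The state is a dict: "time": time; "joint_positions": joint angles; "qvel": joint speeds; "joint_torque": joint torques, N m; "tool_pos": TCP position; "ee_rot": TCP orientation; "wrist_force": force on the tool from outside, world axes, zero at the start; "wrist_torque": the same for the moment, N m; "width": finger opening in m.
Only numpy, scipy, OpenCV 4.12 (cv2) and the standard library are available. Lean on these libraries where they do the work, as an engineer would, in place of code of your own. Each camera call takes 0.05 s, during which the arm holds its last target.

### The job

Take the sprung tongs from their stand, reach down into the deep sloping well of the wooden holder with them, squeeze them on the brass weight firmly enough to pull it out past its stiff spring catch, but without crushing it. Set the weight down upright near the middle of the balance pan without dropping it, then put the tongs back upright in their stand, released. Only the tongs may touch the weight, never the robot's fingers; do not ram the tongs into the holder, and leave the other weights and the tin where they are.

Things in the scene. Friction and masses are not known exactly. Their poses are not given: they have to be found in the camera images.
- weight_mid (a point): Middle (half-way up) of the brass calibration weight: bottle-shaped, 22.4 mm in diameter, 30 mm tall, about 50 g, straight side up to 19 mm, then a shoulder and knob. z runs from base to knob. It stands on the well's floor, up to 5 mm off the middle along the well's y. Press each blade on it with less than 60 N.
- well_floor (a point): Middle of the floor of the well in the fixed dark wooden holder (100 x 75 x 125 mm). z runs up the well to its mouth, leaning 0.35 rad from vertical, towards the robot at yaw 0. The well is 80 mm deep, 25 mm wide along x, 44 mm long along y, walls 8 mm. Do not push the tongs against the holder with more than 40 N.
- catch (a point): Tip of the spring catch, same axes as well_floor: a round steel nub of 4.5 mm radius that stands 4 mm out of the middle of the well's +x wall, 29.5 mm above the floor, over the weight's shoulder beside its knob. It yields up to 6 mm (20 N to start, then 1.5 N/mm), so the weight comes out only with a pull of very roughly 10 to 18 N along the well, and slips from a weak squeeze.
- lifter_grip (a point): Middle of the grip zone of the sprung tongs (loose, 110 g, 143 mm tall, upright), between two black grip plates, 118 mm above the tips. Plates: 20 mm wide (x), from 95 to 143 mm above the tips, outer faces 44 mm apart (y) when open. A ledge 5 mm deep stands out under each, top 94 mm above the tips. z: tips to top; y: from the fixed to the sprung blade.
- lifter_foot (a point): The same tongs, 118 mm below lifter_grip, level with the tips, same axes. Two parallel blades, 14 mm wide (x), 3 mm thick (y): inner gap 34 mm, outside 40 mm, both less the joint value. Both points belong to the blade at -y (17 mm from its inner face), so the middle between the blades lies half the joint value from them in -y.
- squeeze (a joint): How far the tongs are squeezed, m: 0 open, 0.014 shut, 0.0116 closed on the weight. The sprung blade moves straight towards the other, staying parallel. Spring: 6 N at 0 plus 0.4 N per mm, so about 10.6 N of the squeeze go into the spring and only the rest grips the weight.
- stand_floor (a point): Middle of the inner floor of the tongs' stand: a fixed upright aluminium sleeve on a dark steel plate 90 x 100 mm, its floor 8 mm above the table. Inside 20 mm along x, 47 mm along y, walls 55 mm high, then a flare 11 mm high. The tongs stand in it on their tips, axes the same way as this point's.
- pan_middle (a point): Middle of the top face of the flat round balance pan, 158 mm in diameter, 80 mm above the table, on the fixed balance.
- weight_steel: A steel weight, 28 mm in diameter and 38 mm tall, on the table; origin at the centre of its underside. Leave it alone.
- weight_large: A larger steel weight, 35 mm in diameter and 46 mm tall, on the table; origin at the centre of its underside. Leave it alone.
- tin: A round aluminium tin with lid, 64 mm in diameter, 30 mm tall, on the table; origin at the centre of its underside. Leave it alone.

How it is judged:
On the way, in this order (a step that is already met when the one before it is completed fails the run):
1. the weight is out of the well, held in the tongs (distance between weight_mid and well_floor above 0.09 m and contact force between lifter and brass_weight above 0.5 N), for 0.2 s.
2. the weight stands upright on the balance pan, free of the tongs (horizontal distance between weight_mid and pan_middle below 0.04 m and height (world z) of weight_mid between 0.0915 and 0.0995 m and angle between weight_mid's own z axis and vertical below 0.1 rad and contact force between lifter and brass_weight below 0.05 N and linear speed of brass_weight below 0.03 m/s), for 0.2 s.
At the end, for the whole second after the job is handed in: The brass weight stands upright (within 0.1 rad) and at rest on the balance pan, within 40 mm of its middle, and the tongs stand in their stand again, open, at rest, tips within 5 mm of its floor and 12 mm of its middle, upright within 0.2 rad (all of step 2 and horizontal distance between lifter_foot and stand_floor below 0.012 m and z of lifter_foot in the frame of stand_floor below 0.005 m and angle between lifter_foot's own z axis and vertical below 0.2 rad and value of joint squeeze below 0.002 m and linear speed of lifter below 0.03 m/s); the robot touches nothing.
It fails at once if the robot's fingers touch the brass weight (contact force between the fingers and brass_weight above 0.5 N).
It fails at once if the tongs squeeze the weight with more than 60 N a blade (120 N, both blades added) (contact force between lifter and brass_weight above 120 N).
It fails at once if the tongs are rammed against the holder with more than 40 N (contact force between lifter and holder above 40 N).
It fails at once if the weight is dropped onto the pan (faster than 0.6 m/s just above it) (horizontal distance between weight_mid and pan_middle below 0.08 m and height (world z) of weight_mid below 0.12 m and linear speed of brass_weight above 0.6 m/s).
It fails at once if one of the other weights or the tin is moved more than 30 mm (distance of any of weight_steel, weight_large, tin from where it was at the start of the episode above 0.03 m).
It also fails if it takes over 58 s, if anything falls off the work surface, if the arm or the gripper's body presses on something with over 40 N, if the wrist force passes 120 N, or if a joint passes its speed limit or range.

## Working session

There is one attempt and no reset: what is moved stays moved. The work goes in short steps, Python scripts to look and compute and a tool call to move; the robot and the scene stay as the last step left them, time stands still between calls to the robot, and variables do not carry over. Pictures are saved under pics/ and viewed, and the job is handed in when it is done.

Besides the shell and the picture viewer there is one more tool, called after "Request:" as name([rows], argument=value, ...), one row to a line, values as JSON. drive_tool: Moves the arm, as the interface text tells. Its arguments: {"type":"object","properties":{"series":{"type":"array","items":{"type":"array","items":{"type":"array","items":{"type":"number"}}}}},"required":["series"]}

```bash
ls; mkdir -p pics
python3 - <<'E'
from bench import robot
import cv2
o=robot.get_obs();print(o)
for n in ["side","top","wrist"]:
    s=robot.snapshot(n);cv2.imwrite(f"pics/{n}0.png",s["img"])
    print(n,s["vertical_fov"],s["cx"],s["cy"],s["rvec"],s["tvec"])
E
```

```text
pics
{'time': 0.0, 'joint_positions': array([ 1.19791258e+00,  8.79657269e-02,  1.37221499e+00, -2.82221658e-05,
        1.68362040e+00, -1.03119461e-01]), 'qvel': array([ 4.82317484e-04, -4.04462448e-04, -1.36238449e-03,  1.75375806e-03,
       -2.44028582e-05,  1.45111219e-03]), 'joint_torque': array([ 2.42592141e-04, -3.40183032e+01, -3.02431726e+01,  7.18328683e-02,
        3.29020887e-02, -1.71527136e-04]), 'tool_pos': array([0.14640202, 0.52959156, 0.20431825]), 'ee_rot': array([-3.13939304e+00, -1.99431177e-04,  2.87182500e+00]), 'wrist_force': array([ 0.45175988,  0.56408079, -0.70062015]), 'wrist_torque': array([0.00249543, 0.01869995, 0.0198107 ]), 'width': 0.09422935417436651}
side 44.820258250784896 255.52589006244233 195.4771690711166 [ 0.13550789 -2.82941224  1.26856626] [0.51012877 0.16179266 0.79869683]
top 56.93852280603577 259.4746666446246 195.49211115123413 [ 2.12965167 -2.15482474  0.20250629] [-0.11361482  0.53635975  0.8545442 ]
wrist 65.70646984690485 254.86302268098987 191.95323301898526 [-2.32168573 -1.76718901 -0.23415362] [-0.54940264 -0.02798093  0.39213352]
```

View pics/side0.png

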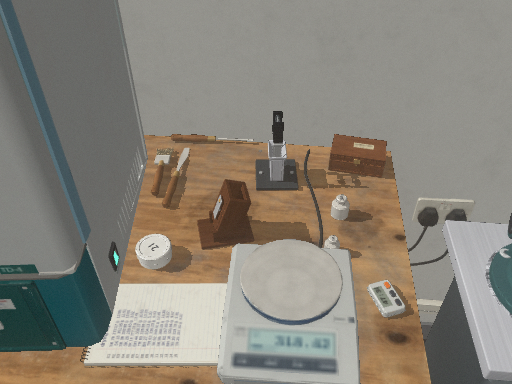

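View pics/top0.png

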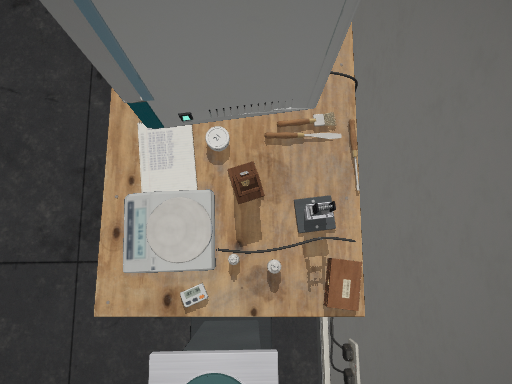

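View pics/wrist0.png

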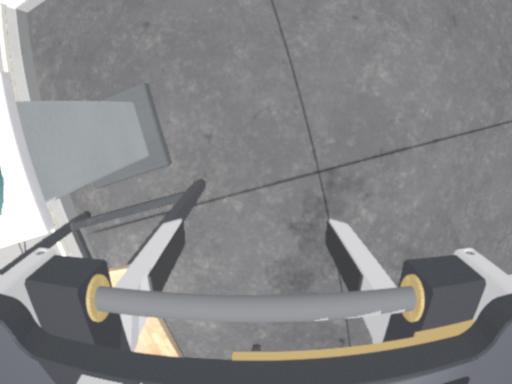

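The side view shows the tongs in the stand at about (278,150), the holder at (235,210), the pan at (292,278), the tin at (153,250) and the steel weights at (341,207) and (332,243). The top view shows the holder at (246,183), the stand at (318,213) and the pan at (180,230).

```bash
cat > h.py <<'E'
import numpy as np, cv2
from scipy.spatial.transform import Rotation as R
from bench import robot
def cam(s):
    H=s["img"].shape[0]; f=H/2/np.tan(np.radians(s["vertical_fov"])/2)
    Rm=cv2.Rodrigues(np.array(s["rvec"],float))[0]; t=np.array(s["tvec"],float)
    return f,Rm,t
def ray(s,u,v,fish=False):
    f,Rm,t=cam(s); x=(u-s["cx"]);y=(v-s["cy"])
    if fish:
        r=np.hypot(x,y)+1e-12; th=r/f; d=np.array([np.sin(th)*x/r,np.sin(th)*y/r,np.cos(th)])
    else: d=np.array([x/f,y/f,1.])
    return -Rm.T@t, Rm.T@d   # origin, dir (z-depth 1 for pinhole)
def cloud(s,fish=False):
    f,Rm,t=cam(s);D=s["depth"];H,W=D.shape
    v,u=np.mgrid[0:H,0:W].astype(float);x=(u-s["cx"]);y=(v-s["cy"])
    if fish:
        r=np.hypot(x,y)+1e-12;k=np.tan(np.minimum(r/f,1.5))/r;P=np.stack([x*k*D,y*k*D,D],-1)
    else: P=np.stack([x/f*D,y/f*D,D],-1)
    Wd=(P-t)@Rm; Wd[D==0]=np.nan
    return Wd
def proj(s,p,fish=False):
    f,Rm,t=cam(s);c=np.atleast_2d(p)@Rm.T+t
    if fish:
        r=np.hypot(c[:,0],c[:,1]);th=np.arctan2(r,c[:,2]);k=f*th/(r+1e-12)
        return np.stack([s["cx"]+c[:,0]*k,s["cy"]+c[:,1]*k],-1)
    return np.stack([s["cx"]+f*c[:,0]/c[:,2],s["cy"]+f*c[:,1]/c[:,2]],-1)
def plane(s,u,v,z,fish=False):
    o,d=ray(s,u,v,fish); return o+d*(z-o[2])/d[2]
def tri(*rays):
    A=np.zeros((3,3));b=np.zeros(3)
    for o,d in rays:
        d=d/np.linalg.norm(d);M=np.eye(3)-np.outer(d,d);A+=M;b+=M@o
    p=np.linalg.solve(A,b); return p,[np.linalg.norm(np.cross(p-o,d/np.linalg.norm(d))) for o,d in rays]
def crop(img,x0,y0,x1,y1,k,name):
    c=cv2.resize(img[y0:y1,x0:x1],None,fx=k,fy=k,interpolation=cv2.INTER_CUBIC)
    for i in range(x0,x1):
        if i%10==0: cv2.line(c,((i-x0)*k,0),((i-x0)*k,6 if i%50 else 14),(0,0,255),1)
    for i in range(y0,y1):
        if i%10==0: cv2.line(c,(0,(i-y0)*k),(6 if i%50 else 14,(i-y0)*k),(0,0,255),1)
    cv2.imwrite(name,c)
E
python3 - <<'E'
from h import *
import pickle
S={n:robot.snapshot(n) for n in ["side","top"]}
pickle.dump(S,open("s0.pkl","wb"))
np.set_printoptions(precision=4,suppress=True)
for n,pts in dict(side=[(292,275),(235,182),(278,120),(277,150),(153,240),(341,197),(332,238),(290,185),(200,235),(240,230)],top=[(180,230),(247,165),(255,195),(320,207),(217,137),(274,265),(234,257),(310,225),(245,185)]).items():
    C=cloud(S[n]); f,Rm,t=cam(S[n]);print(n,"cam at",-Rm.T@t,"f",f)
    for u,v in pts: print((u,v),C[v,u])
crop(S["side"]["img"],190,100,310,260,5,"pics/s_crop.png") if 0 else None
crop(S["side"]["img"],190,165,290,260,6,"pics/s_hold.png")
crop(S["side"]["img"],240,95,320,200,5,"pics/s_stand.png")
crop(S["top"]["img"],215,150,285,215,8,"pics/t_hold.png")
crop(S["top"]["img"],280,180,350,245,8,"pics/t_stand.png")
E
```

```text
side cam at [0.4621 0.535  0.6516] f 465.59327305632144
(292, 275) [0.4487 0.0765 0.0815]
(235, 182) [ 0.5611 -0.1125  0.1019]
(278, 120) [ 0.4924 -0.2604  0.1454]
(277, 150) [nan nan nan]
(153, 240) [ 0.7015 -0.0219  0.0288]
(341, 197) [ 0.36   -0.1523  0.0467]
(332, 238) [ 0.3793 -0.0483  0.0391]
(290, 185) [ 0.4601 -0.225   0.0076]
(200, 235) [ 0.6241 -0.0616  0.0081]
(240, 230) [ 0.5474 -0.0624  0.0285]
top cam at [ 0.3838 -0.1012  0.9345] f 354.07287246280436
(180, 230) [0.447  0.0718 0.0836]
(247, 165) [ 0.6254 -0.0882  0.0072]
(255, 195) [ 0.5429 -0.1089  0.0083]
(320, 207) [ 0.4904 -0.254   0.1454]
(217, 137) [ 0.6972 -0.0092  0.0289]
(274, 265) [ 0.361  -0.1532  0.0495]
(234, 257) [ 0.3816 -0.0547  0.0408]
(310, 225) [ 0.4614 -0.2518  0.0108]
(245, 185) [ 0.5633 -0.0832  0.0427]
```

View pics/s_hold.png

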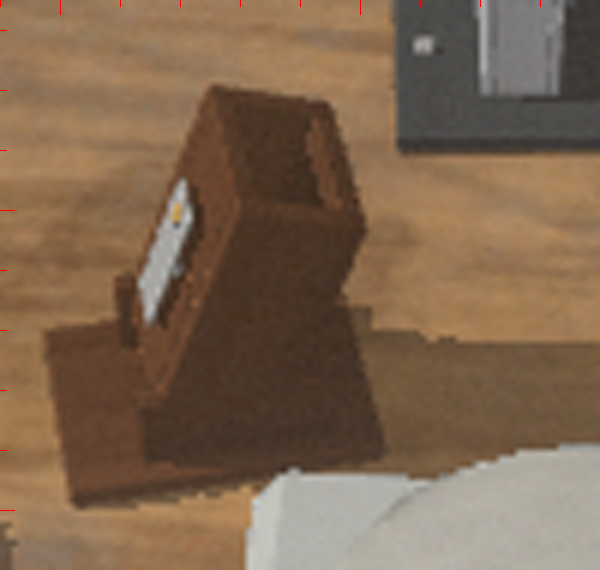

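View pics/s_stand.png

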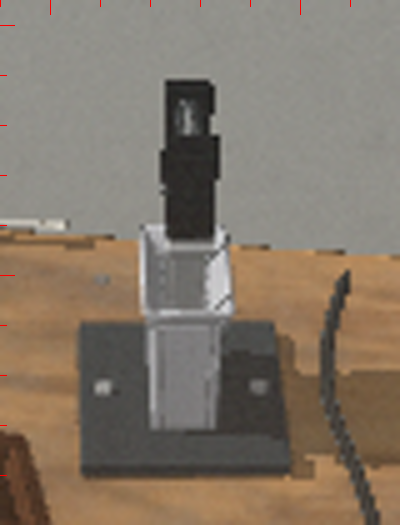

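View pics/t_hold.png

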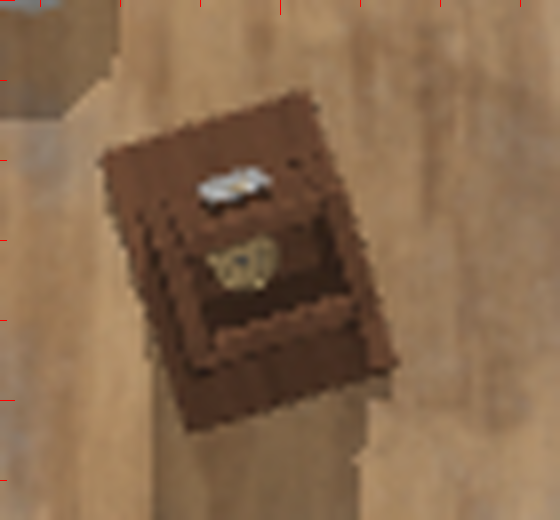

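View pics/t_stand.png

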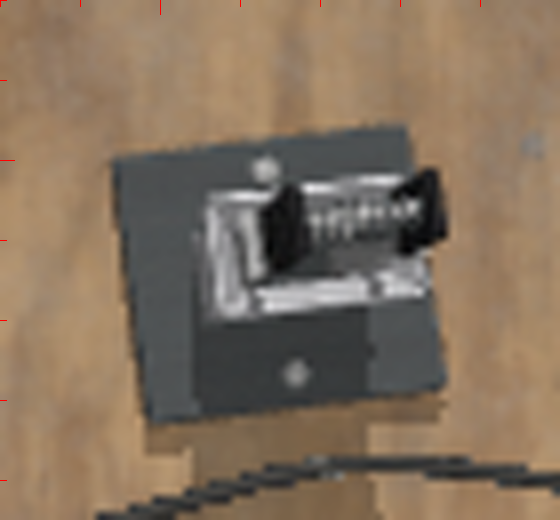

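Run:
```python
from h import *
np.set_printoptions(precision=4,suppress=True)
s=robot.snapshot("wrist");o=robot.get_obs()
f,Rm,t=cam(s);c=-Rm.T@t
T=R.from_euler("xyz",o["ee_rot"]).as_matrix()
print("cam in tool",T.T@(c-o["tool_pos"]),"axes in tool (rows cam x,y,z)\n",Rm@T,f)
import pickle
S=pickle.load(open("s0.pkl","rb"))
# top cloud: highs
for n in ["side","top"]:
    C=cloud(S[n]).reshape(-1,3);C=C[~np.isnan(C[:,0])]
    def box(a,b,c,d,zl,zh): 
        m=(C[:,0]>a)&(C[:,0]<b)&(C[:,1]>c)&(C[:,1]<d)&(C[:,2]>zl)&(C[:,2]<zh);return C[m]
    for nm,b in dict(tongs=(.43,.56,-.32,-.2,.09,.3),holder=(.48,.66,-.17,-.02,.10,.3),pan=(.35,.55,-.01,.2,.075,.3),plate=(.4,.58,-.33,-.18,.003,.012),base=(.48,.66,-.17,-.02,.004,.012)).items():
        B=box(*b)
        if len(B): print(n,nm,len(B),B.min(0),B.max(0),B.mean(0))
    m=(C[:,2]>.2)&(C[:,0]>0.2)&(C[:,0]<1.2)&(abs(C[:,1])<.6);print("tall",C[m].min(0) if m.any() else None,C[m].max(0) if m.any() else None)
```

```text
cam in tool [ 0.0765  0.0007 -0.1793] axes in tool (rows cam x,y,z)
 [[-0.0002  1.      0.0015]
 [-0.9644  0.0002 -0.2645]
 [-0.2645 -0.0014  0.9644]] 297.3186396354542
side tongs 377 [ 0.4811 -0.2868  0.0901] [ 0.5052 -0.2352  0.1536] [ 0.4926 -0.2528  0.1293]
side holder 216 [ 0.5425 -0.1169  0.1   ] [ 0.5833 -0.0547  0.1094] [ 0.5662 -0.0829  0.1048]
side pan 6562 [ 0.3718 -0.0016  0.0765] [0.529  0.1564 0.0842] [0.4502 0.0836 0.0809]
side plate 1103 [ 0.4001 -0.3285  0.003 ] [ 0.5666 -0.1801  0.012 ] [ 0.4827 -0.2513  0.008 ]
side base 758 [ 0.501  -0.1428  0.004 ] [ 0.6378 -0.0299  0.0119] [ 0.5848 -0.0685  0.0082]
tall [ 0.2    -0.4117  0.2   ] [0.8344 0.2035 0.5064]
top tongs 195 [ 0.4794 -0.287   0.094 ] [ 0.5027 -0.2379  0.1548] [ 0.4903 -0.2613  0.1339]
top holder 145 [ 0.5345 -0.1205  0.1   ] [ 0.5802 -0.0584  0.1127] [ 0.5631 -0.0879  0.1061]
top pan 3410 [ 0.3717 -0.002   0.0764] [0.5279 0.1545 0.087 ] [0.4482 0.0754 0.0817]
top plate 1270 [ 0.4003 -0.3299  0.003 ] [ 0.5799 -0.1801  0.012 ] [ 0.4797 -0.2552  0.0076]
top base 537 [ 0.483  -0.1691  0.004 ] [ 0.6575 -0.0206  0.012 ] [ 0.577  -0.083   0.0083]
tall [ 0.2    -0.4086  0.2   ] [0.9658 0.1852 0.5713]
```

```bash
cat >> h.py <<'E'
def Rt(yaw,tilt=0.):  # tool z = -(axis leaning by tilt towards -x at yaw)
    return R.from_euler("xyz",[np.pi,-tilt,yaw])
def rows(targets,o=None):
    """targets list of (pos,Rot,open)"""
    o=o or robot.get_obs();p0=np.array(o["tool_pos"]);R0=R.from_euler("xyz",o["ee_rot"])
    out=[]
    for p,Rr,g in targets:
        w=(R0.inv()*Rr).as_rotvec();t=R0.inv().apply(np.array(p)-p0)*100
        out.append([*[round(float(a),3) for a in w],*[round(float(a),2) for a in t],g])
    print(str(out).replace(" ",""));return out
def path(pA,pB,RA,RB,n,g):
    d=(RA.inv()*RB).as_rotvec()
    return [(np.array(pA)+(np.array(pB)-pA)*k/n,RA*R.from_rotvec(d*k/n),g) for k in range(1,n+1)]
E
python3 - <<'E'
from h import *
print(Rt(0.,.35).apply([0,0,1]))
o=robot.get_obs();p=o["tool_pos"]
T=[]
a0=np.arctan2(p[1],p[0]);r0=np.hypot(p[0],p[1]);a1=np.arctan2(-.22,.42);r1=np.hypot(.42,.22)
n=20
for k in range(1,n+1):
    s=k/n;a=a0+(a1-a0)*s;r=r0+(r1-r0)*s;z=p[2]+(.32-p[2])*min(1,2*s);y=2.872+(0.12-2.872)*s
    T.append(((r*np.cos(a),r*np.sin(a),z),Rt(y),100))
rows(T)
E
```

```text
[ 3.42897807e-01 -1.22464680e-16 -9.39372713e-01]
[[-0.001,-0.0,0.137,-4.86,-0.6,-1.15,100],[-0.001,0.0,0.275,-9.62,-1.62,-2.3,100],[-0.001,0.0,0.413,-14.23,-3.05,-3.45,100],[-0.001,0.0,0.55,-18.67,-4.88,-4.59,100],[-0.001,0.0,0.688,-22.9,-7.09,-5.74,100],[-0.001,0.0,0.825,-26.88,-9.64,-6.89,100],[-0.001,0.0,0.963,-30.59,-12.52,-8.04,100],[-0.001,0.0,1.101,-34.0,-15.7,-9.18,100],[-0.001,0.0,1.238,-37.09,-19.15,-10.33,100],[-0.001,0.0,1.376,-39.84,-22.84,-11.48,100],[-0.001,0.0,1.513,-42.23,-26.72,-11.48,100],[-0.001,0.0,1.651,-44.25,-30.78,-11.47,100],[-0.001,0.001,1.789,-45.88,-34.97,-11.47,100],[-0.001,0.001,1.926,-47.13,-39.25,-11.47,100],[-0.0,0.001,2.064,-47.97,-43.6,-11.47,100],[-0.0,0.001,2.201,-48.42,-47.97,-11.46,100],[-0.0,0.001,2.339,-48.48,-52.33,-11.46,100],[-0.0,0.001,2.477,-48.14,-56.65,-11.46,100],[-0.0,0.001,2.614,-47.43,-60.88,-11.45,100],[-0.0,0.001,2.752,-46.35,-65.0,-11.45,100]]
```

Request:
drive_tool([
  [[0,0,0.137,-4.9,-0.6,-1.2,100],[0,0,0.275,-9.6,-1.6,-2.3,100],[0,0,0.413,-14.2,-3,-3.5,100],[0,0,0.55,-18.7,-4.9,-4.6,100],[0,0,0.688,-22.9,-7.1,-5.7,100],[0,0,0.825,-26.9,-9.6,-6.9,100],[0,0,0.963,-30.6,-12.5,-8,100],[0,0,1.1,-34,-15.7,-9.2,100],[0,0,1.238,-37.1,-19.2,-10.3,100],[0,0,1.376,-39.8,-22.8,-11.5,100],[0,0,1.513,-42.2,-26.7,-11.5,100],[0,0,1.651,-44.3,-30.8,-11.5,100],[0,0,1.789,-45.9,-35,-11.5,100],[0,0,1.926,-47.1,-39.3,-11.5,100],[0,0,2.064,-48,-43.6,-11.5,100],[0,0,2.2,-48.4,-48,-11.5,100],[0,0,2.339,-48.5,-52.3,-11.5,100],[0,0,2.477,-48.1,-56.7,-11.5,100],[0,0,2.614,-47.4,-60.9,-11.5,100],[0,0,2.752,-46.4,-65,-11.5,100]],
])

```text
time: 2.3
tool_pos: [0.4197, -0.2218, 0.3203]
ee_rot: [3.141, 0.0, 0.114]
wrist_force: [0.3, -0.1, -0.9]
width: 0.0941
```

Run:
```python
from h import *
import pickle
o=robot.get_obs();print(o["time"],o["tool_pos"],o["ee_rot"],o["joint_positions"])
s=robot.snapshot("wrist");pickle.dump(s,open("w1.pkl","wb"));cv2.imwrite("pics/w1.png",s["img"])
```

```text
2.3 [ 0.41966636 -0.22175232  0.32030196] [3.14100552e+00 3.68060384e-04 1.13924876e-01] [-6.05130555e-01 -7.50742863e-02  1.30812842e+00 -7.25149679e-04
  1.90842865e+00  8.51500541e-01]
```

View pics/w1.png

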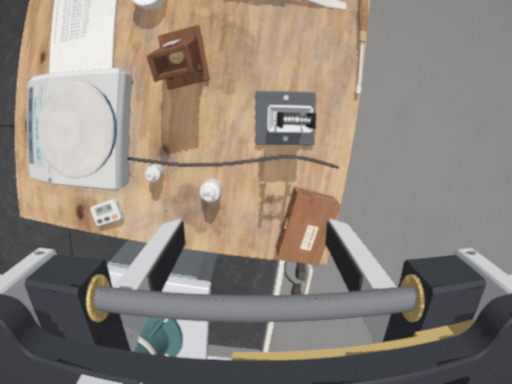

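The wrist view shows the stand with the tongs at (287,120), the holder at (178,58) and the pan at (75,130). I'll enlarge these.

Run:
```python
from h import *
import pickle
np.set_printoptions(precision=4,suppress=True)
s=pickle.load(open("w1.pkl","rb"))
crop(s["img"],250,85,325,150,8,"pics/w1_st.png")
crop(s["img"],140,20,215,95,8,"pics/w1_ho.png")
C=cloud(s,True)
for u,v in [(300,137),(270,137),(286,97),(285,121),(75,130),(178,58),(300,121)]:print(u,v,C[v,u])
```

```text
300 137 [ 0.4651 -0.2921  0.0086]
270 137 [ 0.4587 -0.2425  0.0083]
286 97 [ 0.5278 -0.2603  0.0115]
285 121 [ 0.4905 -0.2499  0.1414]
75 130 [0.4515 0.07   0.0809]
178 58 [ 0.5698 -0.0879  0.0528]
300 121 [ 0.493  -0.2679  0.1419]
```

View pics/w1_st.png

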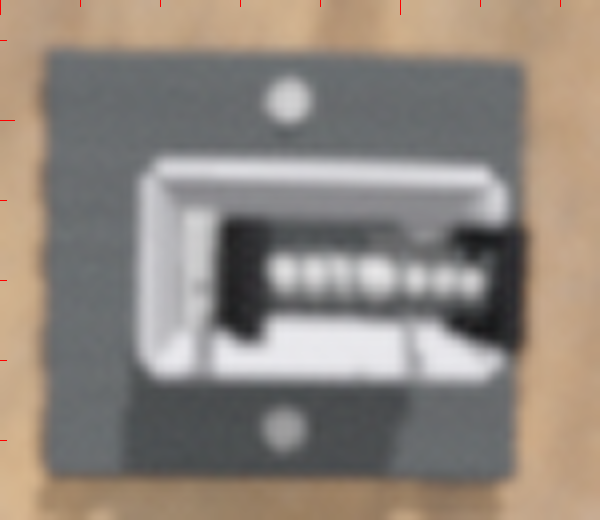

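View pics/w1_ho.png

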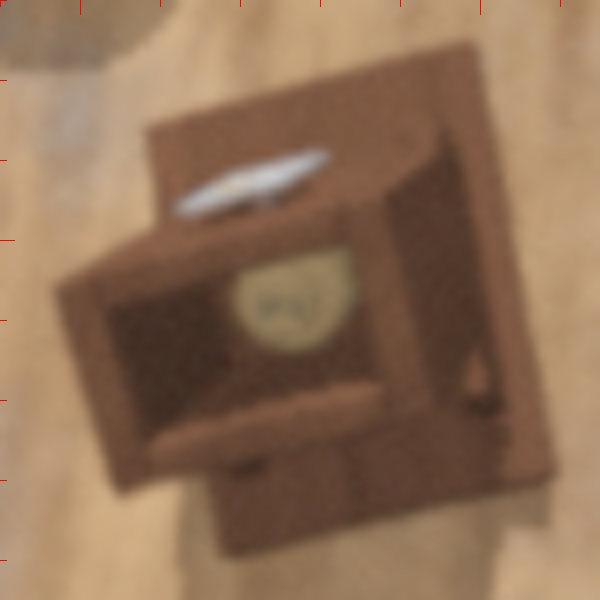

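Run:
```python
from h import *
import pickle
np.set_printoptions(precision=4,suppress=True)
s=pickle.load(open("w1.pkl","rb"));t=pickle.load(open("s0.pkl","rb"))["top"]
def an(s,c,f):
    P=np.array([plane(s,u,v,0.008,f) for u,v in c]);print(P.mean(0),[np.linalg.norm(P[i]-P[i-1]) for i in range(4)])
    # yaw: TL->BL is -x ; TL->TR is -y
    ex=(P[0]+P[1]-P[2]-P[3]);ey=(P[0]+P[3]-P[1]-P[2]);print(np.arctan2(ex[1],ex[0]),np.arctan2(-ey[0],ey[1]))
an(s,[(255.6,91.5),(315.2,92.75),(314.4,144.75),(255.6,144.4)],True)
an(t,[(294,199.75),(330.6,195.6),(335.4,228.1),(298.75,232.75)],False)
# pan: highest-level circle
m=cloud(s,True)
rows([((.415,-.262,.25),Rt(.12),100)])
```

```text
[ 0.493  -0.2643  0.008 ] [np.float64(0.08775350600732712), np.float64(0.09830563174339557), np.float64(0.08747181558961094), np.float64(0.09875466462072076)]
0.1165868586554216 0.11705755822036121
[ 0.4907 -0.2659  0.008 ] [np.float64(0.08797190602682783), np.float64(0.09859266455679506), np.float64(0.08703388131037645), np.float64(0.09740733601711833)]
0.10534237266083643 0.1082110607502344
[[0.005,0.004,-0.018,-0.5,3.45,7.04,100]]
```

Request:
drive_tool([
  [[0,0,0,-0.2,1.7,3.5,100],[0,0,0,-0.5,3.4,7,100],[0,0,0,-0.5,3.4,7,100],[0,0,0,-0.5,3.4,7,100]],
])

```text
time: 2.75
tool_pos: [0.4148, -0.2609, 0.2504]
ee_rot: [3.138, 0.005, 0.102]
wrist_force: [-0.2, 1.0, 0.7]
width: 0.0941
```

Run:
```python
from h import *
import pickle
np.set_printoptions(precision=4,suppress=True)
s=robot.snapshot("wrist");pickle.dump(s,open("w2.pkl","wb"))
crop(s["img"],205,70,305,160,8,"pics/w2.png")
C=cloud(s,True)
m=(C[...,2]>.12)&(C[...,0]>.44)&(C[...,0]<.56)&(C[...,1]<-.2)&(C[...,1]>-.33)
v,u=np.nonzero(m);B=C[m];print(len(B),B.min(0),B.max(0),np.median(B,0),u.min(),u.max(),v.min(),v.max(),-cam(s)[1].T@cam(s)[2])
```

```text
21897 [ 0.44   -0.33    0.1204] [ 0.5055 -0.2     0.3923] [ 0.4439 -0.2962  0.371 ] 53 511 101 383 [ 0.4927 -0.2519  0.4295]
```

View pics/w2.png

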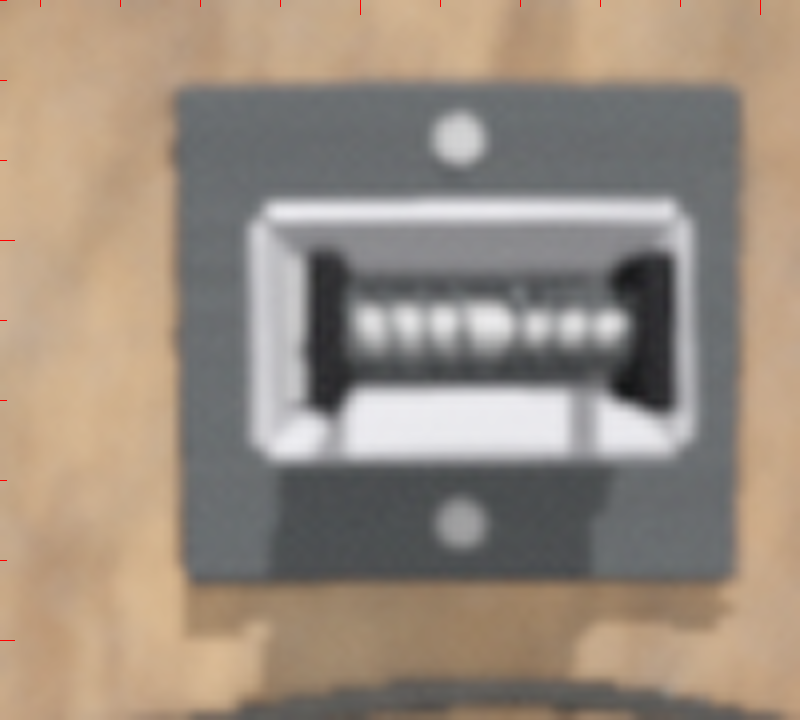

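Run:
```python
from h import *
import pickle
np.set_printoptions(precision=4,suppress=True)
a=pickle.load(open("w1.pkl","rb"));b=pickle.load(open("w2.pkl","rb"))
print(tri(ray(a,315.25,121,True),ray(b,289.25,111.5,True)))
for z in (.148,.151,.154):
    L=plane(b,243.9,111.2,z,True);Rr=plane(b,289.3,111.5,z,True);print(z,L,Rr,(L+Rr)/2,np.linalg.norm(L-Rr),np.arctan2(-(L-Rr)[0],(L-Rr)[1]))
P=np.array([plane(b,u,v,.008,True) for u,v in [(205+177/8,70+88/8),(205+740/8,70+90/8),(205+735/8,70+580/8),(205+187/8,70+580/8)]])
ex=(P[0]+P[1]-P[2]-P[3]);ey=(P[0]+P[3]-P[1]-P[2]);print(P.mean(0),np.arctan2(ex[1],ex[0]),np.arctan2(-ey[0],ey[1]))
# sleeve rim z=.074
P=np.array([plane(b,205+u/8,70+v/8,.074,True) for u,v in [(248,200),(692,200),(692,460),(248,460)]])
print(P.mean(0),P)
# pan from w1 and top depth
for n,s,f in (("w1",a,True),):
    C=cloud(s,f);m=(abs(C[...,2]-.08)<.006)&(C[...,0]>.33)&(C[...,0]<.57)&(C[...,1]>-.03)&(C[...,1]<.2)
    v,u=np.nonzero(m);c,r=cv2.minEnclosingCircle(C[m][:,:2].astype(np.float32));print(c,r,np.median(C[m][:,2]),len(u))
```

```text
(array([ 0.4957, -0.2852,  0.1482]), [np.float64(8.294666598502249e-05), np.float64(8.29466659849635e-05)])
0.148 [ 0.4914 -0.2429  0.148 ] [ 0.4958 -0.2853  0.148 ] [ 0.4936 -0.2641  0.148 ] 0.04261217496404074 0.10232254535702606
0.151 [ 0.4915 -0.243   0.151 ] [ 0.4958 -0.2849  0.151 ] [ 0.4936 -0.2639  0.151 ] 0.04215797478071627 0.10232254535702777
0.154 [ 0.4915 -0.2431  0.154 ] [ 0.4957 -0.2845  0.154 ] [ 0.4936 -0.2638  0.154 ] 0.04170377459739178 0.10232254535702687
[ 0.4931 -0.2645  0.008 ] 0.10925072659078897 0.1046387120541349
[ 0.4937 -0.2639  0.074 ] [[ 0.5096 -0.2293  0.074 ]
 [ 0.5167 -0.2944  0.074 ]
 [ 0.4778 -0.2989  0.074 ]
 [ 0.4708 -0.233   0.074 ]]
(0.4508952796459198, 0.07737185806035995) 0.07974056154489517 0.08022584097209862 5746
```

Run:
```python
from h import *
o=robot.get_obs()
A=R.from_euler("xyz",o["ee_rot"]);B=Rt(.3,.35)
rows(path(o["tool_pos"],(.458,-.116,.185),A,B,5,100))
```

```text
[[0.008,0.07,-0.039,1.15,-2.81,1.32,100],[0.016,0.141,-0.078,2.29,-5.61,2.64,100],[0.024,0.211,-0.117,3.44,-8.42,3.97,100],[0.032,0.281,-0.155,4.58,-11.23,5.29,100],[0.04,0.352,-0.194,5.73,-14.03,6.61,100]]
```

Request:
drive_tool([
  [[0.008,0.07,-0.04,1.1,-2.8,1.3,100],[0.016,0.14,-0.08,2.3,-5.6,2.6,100],[0.024,0.21,-0.12,3.4,-8.4,4,100],[0.032,0.28,-0.155,4.6,-11.2,5.3,100],[0.04,0.352,-0.194,5.7,-14,6.6,100],[0.04,0.352,-0.194,5.7,-14,6.6,100],[0.04,0.352,-0.194,5.7,-14,6.6,100]],
])

```text
time: 3.5
tool_pos: [0.4586, -0.1163, 0.1877]
ee_rot: [3.138, -0.352, 0.303]
wrist_force: [-0.3, 0.1, 0.3]
width: 0.0938
```

Run:
```python
from h import *
import pickle
s=robot.snapshot("wrist");pickle.dump(s,open("w3.pkl","wb"));print(robot.get_obs()["joint_positions"])
cv2.imwrite("pics/w3f.png",s["img"])
uv=proj(s,[(.56,-.085,.11)],True)[0].astype(int);print(uv)
x0=uv[0]-50;y0=max(uv[1]-45,0)
crop(s["img"],x0,y0,x0+100,y0+90,8,"pics/w3.png");print(x0,y0)
```

```text
[-0.56769921 -0.30571525  1.80250001  0.2675081   1.41404253  0.69065691]
[254 117]
204 72
```

View pics/w3.png

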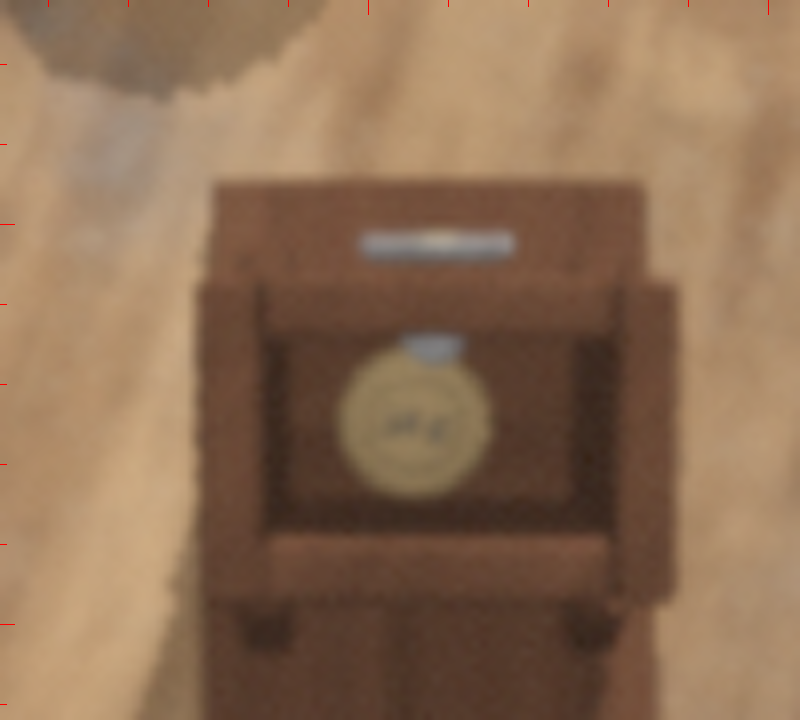

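View pics/w3f.png

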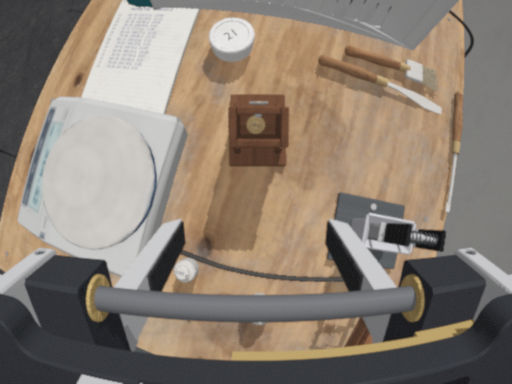

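The view looks straight down the well. The rim spans crop x 198–675, y 283–603, the catch is at (433,347) and the weight at (415,423), left of the middle (436). Next comes a second, laterally shifted view for triangulation.

Request:
drive_tool([
  [[0,0,0,0,3,-2,100],[0,0,0,0,5,-4,100],[0,0,0,0,5,-4,100],[0,0,0,0,5,-4,100]],
])

```text
time: 3.95
tool_pos: [0.4615, -0.17, 0.2276]
ee_rot: [3.135, -0.354, 0.301]
wrist_force: [0.7, -0.1, -0.5]
width: 0.0941
```

Run:
```python
from h import *
import pickle
np.set_printoptions(precision=4,suppress=True)
a=pickle.load(open("w3.pkl","rb"))
s=robot.snapshot("wrist");pickle.dump(s,open("w4.pkl","wb"))
uv=proj(s,[(.56,-.085,.11)],True)[0].astype(int)
x0=uv[0]-50;y0=max(uv[1]-45,0)
crop(s["img"],x0,y0,x0+100,y0+90,8,"pics/w4.png");print(x0,y0)
C=cloud(a,True)
# rim pixels
def rg(x0,x1,y0,y1): 
    return C[int(72+y0/8):int(72+y1/8)+1,int(204+x0/8):int(204+x1/8)+1].reshape(-1,3)
B=np.vstack([rg(208,250,300,590),rg(625,665,300,590),rg(290,600,550,590),rg(280,600,295,320)])
B=B[~np.isnan(B[:,0])];c=np.median(B,0);
for _ in range(3):
    c=B.mean(0);n=np.linalg.svd(B-c)[2][2];n*=np.sign(n[2]);d=(B-c)@n;B=B[abs(d)<.003]
print(len(B),c,n,"tilt",np.arccos(n[2]),"yaw",np.arctan2(-n[1],-n[0]))
def hit(s,u,v):
    o,dd=ray(s,u,v,True);return o+dd*((c-o)@n)/(dd@n)
K=[(198,283),(675,283),(675,603),(198,603)]
P=np.array([hit(a,204+u/8,72+v/8) for u,v in K]);print(P,P.mean(0),[np.linalg.norm(P[i]-P[i-1]) for i in range(4)])
ey=(P[0]+P[3]-P[1]-P[2]);ey/=np.linalg.norm(ey);print("yaw y",np.arctan2(-ey[0],ey[1]),ey)
```

```text
157 73
884 [ 0.5541 -0.091   0.1011] [-0.327  -0.1025  0.9395] tilt 0.3497522745022082 yaw 0.30366693976983417
[[ 0.563  -0.0572  0.1079]
 [ 0.5806 -0.113   0.108 ]
 [ 0.5449 -0.1247  0.0943]
 [ 0.5272 -0.0679  0.0943]] [ 0.5539 -0.0907  0.1011] [np.float64(0.039869066832185426), np.float64(0.05849769004432397), np.float64(0.03997381588632019), np.float64(0.05946383744881395)]
yaw y 0.30426908933227537 [-0.2996  0.9541 -0.0002]
```

View pics/w4.png

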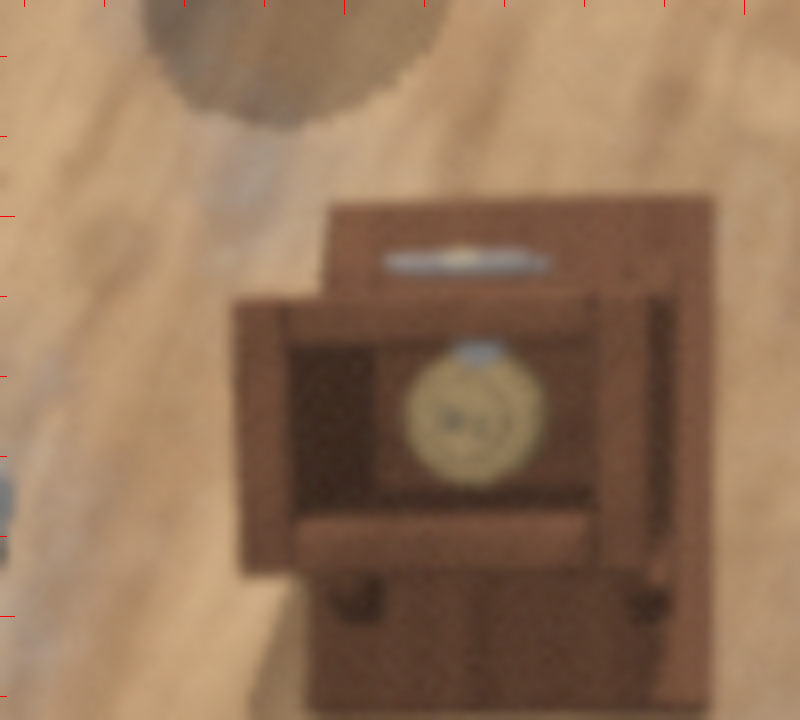

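Run:
```python
from h import *
import pickle
np.set_printoptions(precision=4,suppress=True)
a=pickle.load(open("w3.pkl","rb"));b=pickle.load(open("w4.pkl","rb"))
A=lambda u,v:ray(a,204+u/8,72+v/8,True)
B=lambda u,v:ray(b,157+u/8,73+v/8,True)
for nm,p,q in [("TL",(198,283),(235,302)),("BL",(198,603),(243,577)),("TR",(675,283),(658,297)),("BR",(675,603),(652,573)),("inL",(265,433),(292,430)),("inR",(612,433),(595,430)),("catch",(433,349),(479,354)),("weight",(415,423),(475,418))]:
    print(nm,*tri(A(*p),B(*q)))
n=np.array([-.343*np.cos(.304),-.343*np.sin(.304),.9394]);ey=np.array([-np.sin(.304),np.cos(.304),0]);ex=np.cross(ey,n)
C=cloud(a,True)
w=C[72+390//8:72+460//8,204+380//8:204+450//8].reshape(-1,3);print("weight depth",np.median(w,0))
m=np.array([.5539,-.0907,.1011]);fl=m-.08*n;print("mouth m",m,"floor",fl)
for nm,P in [("catch",tri(A(433,349),B(479,354))[0]),("weight",tri(A(415,423),B(475,418))[0]),("wdepth",np.median(w,0))]:
    d=P-fl;print(nm,d@ex,d@ey,d@n)
# weight y assuming height 19 along well
for s,r in ((a,A(415,423)),(b,B(475,418))):
    o,d=r;k=((fl+.019*n-o)@n)/(d@n);q=o+k*d-fl;print("w@19",q@ex,q@ey)
```

```text
TL [ 0.5646 -0.0563  0.1033] [np.float64(3.8369486221322697e-05), np.float64(3.836948622142821e-05)]
BL [ 0.5289 -0.0667  0.0863] [np.float64(0.00010819301448156055), np.float64(0.00010819301448143199)]
TR [ 0.5859 -0.1132  0.0934] [np.float64(0.0006197248436419256), np.float64(0.0006197248436416748)]
BR [ 0.5461 -0.1249  0.0891] [np.float64(0.00014863112311824214), np.float64(0.0001486311231179562)]
inL [ 0.5496 -0.0697  0.0982] [np.float64(6.564640484892844e-06), np.float64(6.564640485010392e-06)]
inR [ 0.5633 -0.1111  0.0945] [np.float64(0.0005362804801402142), np.float64(0.0005362804801400397)]
catch [ 0.5806 -0.0827  0.0563] [np.float64(0.00017977964933193168), np.float64(0.0001797796493317074)]
weight [ 0.5744 -0.082   0.0396] [np.float64(2.0437339055306184e-05), np.float64(2.043733905526821e-05)]
weight depth [nan nan nan]
mouth m [ 0.5539 -0.0907  0.1011] floor [ 0.5801 -0.0825  0.0259]
catch 0.010868596173617746 -0.00033687225196064386 0.028394339299467428
weight -0.0003121762832484699 0.0021518412520656134 0.014612385138439418
wdepth nan nan nan
w@19 -0.00011285375014637132 0.00218832495022634
w@19 -0.00016249501189419399 0.0016212890492240963
```

Run:
```python
from h import *
import pickle
np.set_printoptions(precision=4,suppress=True)
S=pickle.load(open("s0.pkl","rb"))
n=np.array([-.343*np.cos(.304),-.343*np.sin(.304),.9394]);ey=np.array([-np.sin(.304),np.cos(.304),0]);ex=np.cross(ey,n)
m=np.array([.5539,-.0907,.1011])
K=np.array([m+ex*sx*.0205+ey*sy*.03 for sx,sy in ((1,1),(1,-1),(-1,-1),(-1,1))])
print("side",proj(S["side"],K)); print("top",proj(S["top"],K))
# side crop obs: order near... 
obs=[(230,199.2),(225.2,179.5),(244.7,182.2),(250.8,203.7)]
from scipy.optimize import least_squares
a=pickle.load(open("w3.pkl","rb"));b=pickle.load(open("w4.pkl","rb"))
oa=np.array([(204+u/8,72+v/8) for u,v in [(198,283),(675,283),(675,603),(198,603)]])
ob=np.array([(157+u/8,73+v/8) for u,v in [(235,302),(658,297),(652,573),(243,577)]])
ot=np.array([(215+u/8,150+v/8) for u,v in [(160,205),(332,190),(358,318),(200,368)]])
def model(x):
    y,t=x[3],x[4];n=np.array([-np.sin(t)*np.cos(y),-np.sin(t)*np.sin(y),np.cos(t)]);ey=np.array([-np.sin(y),np.cos(y),0]);ex=np.cross(ey,n)
    return np.array([x[:3]+ex*sx*.0205+ey*sy*.03 for sx,sy in ((1,1),(1,-1),(-1,-1),(-1,1))])
def res(x,use="abs"):
    K=model(x);r=[]
    if 'a' in use:r.append(proj(a,K,True)-oa)
    if 'b' in use:r.append(proj(b,K,True)-ob)
    if 's' in use:r.append(proj(S["side"],K)-np.array(obs))
    return np.concatenate(r).ravel()
for u in ("ab","abs","as","s"):
    q=least_squares(lambda x:np.append(res(x,u),(x[4]-.35)*500),[*m,.3,.35],loss="soft_l1");print(u,q.x,np.abs(res(q.x,u)).max())
```

```text
side [[229.5215 199.8931]
 [224.0614 178.3188]
 [244.8363 181.4248]
 [251.3    202.7623]]
top [[233.118  179.6996]
 [257.0496 172.1457]
 [261.9343 188.2796]
 [238.2498 195.8428]]
ab [ 0.5557 -0.0903  0.0948  0.2994  0.35  ] 1.0486592062201794
abs [ 0.5545 -0.091   0.0987  0.2979  0.35  ] 1.5293365854322758
as [ 0.5543 -0.0906  0.0994  0.3024  0.35  ] 1.4258284440433044
s [ 0.5579 -0.1211  0.073   0.2902  0.35  ] 0.8426356204442698
```

Run:
```python
from h import *
o=robot.get_obs()
A=R.from_euler("xyz",o["ee_rot"]);B=Rt(.108)
rows(path(o["tool_pos"],(.4935,-.264,.22),A,B,6,100))
```

```text
[[-0.005,-0.059,0.032,0.01,1.67,0.13,100],[-0.01,-0.117,0.064,0.02,3.34,0.25,100],[-0.015,-0.176,0.095,0.02,5.01,0.38,100],[-0.02,-0.235,0.127,0.03,6.68,0.5,100],[-0.025,-0.293,0.159,0.04,8.35,0.63,100],[-0.03,-0.352,0.191,0.05,10.03,0.75,100]]
```

Request:
drive_tool([
  [[-0.005,-0.06,0.03,0,1.7,0.1,100],[-0.01,-0.12,0.064,0,3.3,0.25,100],[-0.015,-0.176,0.095,0,5,0.38,100],[-0.02,-0.235,0.127,0,6.7,0.5,100],[-0.025,-0.293,0.16,0,8.4,0.6,100],[-0.03,-0.352,0.191,0.05,10,0.75,100],[-0.03,-0.352,0.191,0.05,10,0.75,100],[-0.03,-0.352,0.191,0.05,10,0.75,100]],
])

```text
time: 4.8
tool_pos: [0.4934, -0.2626, 0.2189]
ee_rot: [-3.14, 0.001, 0.109]
wrist_force: [-0.3, 0.7, 0.7]
width: 0.0944
```

Run:
```python
from h import *
o=robot.get_obs();print(o["tool_pos"],o["ee_rot"])
A=R.from_euler("xyz",o["ee_rot"]);B=Rt(.108)
rows(path(o["tool_pos"],(.4935,-.264,.107),A,B,5,100))
```

```text
[ 0.4934275  -0.26261293  0.21886922] [-3.13984175e+00  1.09290594e-03  1.09353776e-01]
[[-0.0,0.0,0.0,0.0,0.03,2.24,100],[-0.001,0.0,0.001,0.0,0.06,4.47,100],[-0.001,0.001,0.001,0.0,0.09,6.71,100],[-0.001,0.001,0.001,0.0,0.13,8.95,100],[-0.002,0.001,0.001,0.0,0.16,11.19,100]]
```

Request:
drive_tool([
  [[0,0,0,0,0.05,3.5,100],[0,0,0,0,0.1,6.5,80],[0,0,0,0,0.1,9,70],[0,0,0,0,0.15,10.5,70],[0,0,0,0,0.15,11.2,70],[0,0,0,0,0.15,11.2,60],[0,0,0,0,0.15,11.2,60]],
])

```text
time: 5.5
tool_pos: [0.4941, -0.2643, 0.1084]
ee_rot: [-3.141, -0.001, 0.109]
wrist_force: [-0.3, 0.7, 0.4]
width: 0.057
```

Run:
```python
from h import *
import pickle
o=robot.get_obs();print(o["tool_pos"],o["width"])
s=robot.snapshot("wrist");cv2.imwrite("pics/w5.png",s["img"])
s=robot.snapshot("side");crop(s["img"],240,60,320,180,5,"pics/s5.png")
```

```text
[ 0.49405874 -0.26429862  0.10842293] 0.05701379710681215
```

View pics/s5.png

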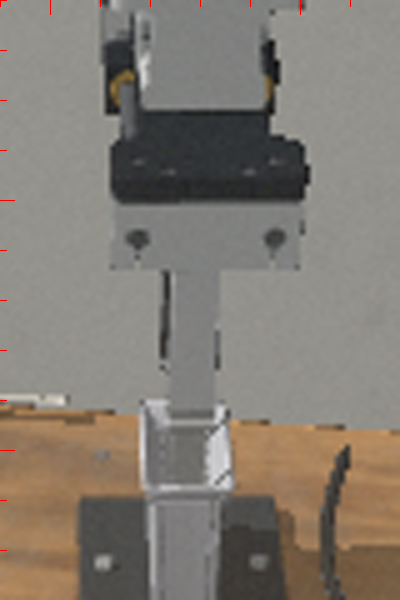

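View pics/w5.png

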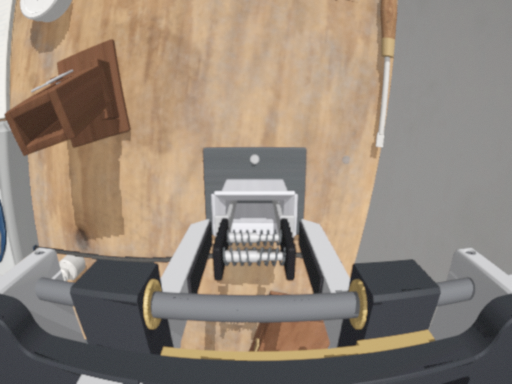

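The fingers straddle the two black plates evenly (plates at 217 and 295, fingers at 210 and 302). Next I close partially.

Request:
drive_tool([
  [[0,0,0,0,0,0,50],[0,0,0,0,0,0,46],[0,0,0,0,0,0,42],[0,0,0,0,0,0,42],[0,0,0,0,0,0,42],[0,0,0,0,0,0,42]],
])

```text
time: 6.2
tool_pos: [0.4948, -0.2648, 0.1094]
ee_rot: [3.14, -0.003, 0.109]
wrist_force: [0.9, 0.7, 3.2]
width: 0.0395
```

Request:
drive_tool([
  [[0,0,0,0,0,-1,42],[0,0,0,0,0,-2.5,42],[0,0,0,0,0,-4.5,42],[0,0,0,0,0,-7,42],[0,0,0,0,0,-10,42],[0,0,0,0,0,-12,42],[0,0,0,0,0,-12,42],[0,0,0,0,0,-12,42]],
])

```text
time: 7.0
tool_pos: [0.4944, -0.2646, 0.2296]
ee_rot: [3.14, -0.003, 0.109]
wrist_force: [0.7, 0.1, -1.4]
width: 0.0399
```

Run:
```python
from h import *
import pickle
o=robot.get_obs();print(o["tool_pos"],o["width"],o["wrist_force"],o["wrist_torque"])
s=robot.snapshot("side");crop(s["img"],235,10,325,150,4,"pics/s6.png");pickle.dump(s,open("s6.pkl","wb"))
T=R.from_euler("xyz",o["ee_rot"]);print("tips pred",proj(s,T.apply([0,0,.099])+o["tool_pos"]))
w=robot.snapshot("wrist");cv2.imwrite("pics/w6.png",w["img"])
```

```text
[ 0.49441999 -0.26464157  0.22962144] 0.039933800477965874 [ 0.65135172  0.05656442 -1.39943911] [0.00909744 0.11261181 0.00468792]
tips pred [[276.72851967 125.00827817]]
```

View pics/s6.png

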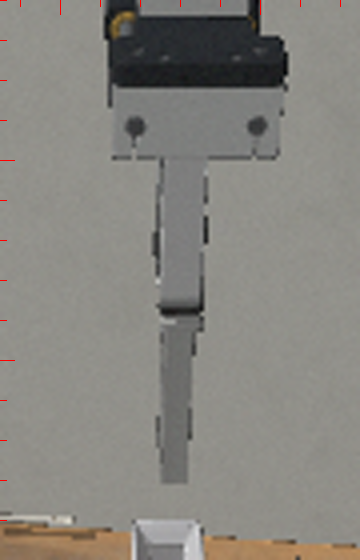

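View pics/w6.png

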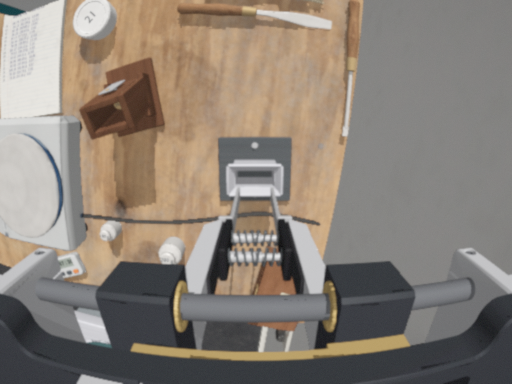

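Run:
```python
from h import *
import pickle
o=robot.get_obs();s=pickle.load(open("s6.pkl","rb"));T=R.from_euler("xyz",o["ee_rot"])
for y in (-.0177,.0177):
  for x in (-.007,.007):
    for z in (.096,.099,.102): print(y,x,z,((proj(s,T.apply([x,y,z])+o["tool_pos"])[0])-[235,10])*4)
```

```text
-0.0177 -0.007 0.096 [184.62694871 478.64046683]
-0.0177 -0.007 0.099 [184.39997887 483.68795441]
-0.0177 -0.007 0.102 [184.17397929 488.71386471]
-0.0177 0.007 0.096 [156.57617979 478.83428248]
-0.0177 0.007 0.099 [156.40926619 483.88222183]
-0.0177 0.007 0.102 [156.24306625 488.90857827]
0.0177 -0.007 0.096 [180.80985314 440.06270459]
0.0177 -0.007 0.099 [180.59710263 445.05113169]
0.0177 -0.007 0.102 [180.38523653 450.01882176]
0.0177 0.007 0.096 [153.53495638 440.24469816]
0.0177 0.007 0.099 [153.37898917 445.23357931]
0.0177 0.007 0.102 [153.22367043 450.20171809]
```

Run:
```python
from h import *
import pickle
o=robot.get_obs();s=pickle.load(open("s6.pkl","rb"));T=R.from_euler("xyz",o["ee_rot"])
for z in (-.05,-.02,0): 
  for x in (-.011,-.008,0,.008,.011): print(z,x,((proj(s,T.apply([x,-.03,z])+o["tool_pos"])[0])-[235,10])*4)
w=robot.snapshot("wrist")
crop(w["img"],215,150,300,250,7,"pics/w6c.png")
for y in (-.0177,.0177):
  for x in (-.007,.007):print(y,x,(proj(w,T.apply([x,y,.099])+o["tool_pos"],True)[0]-[215,150])*7)
```

```text
-0.05 -0.011 [207.71259122 216.19962467]
-0.05 -0.008 [200.92777965 216.23558224]
-0.05 0 [182.83218598 216.33148373]
-0.05 0.008 [164.73257259 216.42740652]
-0.05 0.011 [157.94418096 216.46338307]
-0.02 -0.011 [204.65895311 278.16995341]
-0.02 -0.008 [198.03457287 278.20757956]
-0.02 0 [180.36692525 278.30793092]
-0.02 0.008 [162.69544586 278.40830403]
-0.02 0.011 [156.06765296 278.44594956]
0 -0.011 [202.7022344  317.87947287]
0 -0.008 [196.1806588  317.91810401]
0 0 [178.78723799 318.02113551]
0 0.008 [161.39010351 318.124189  ]
0 0.011 [154.8652204  318.16283974]
-0.0177 -0.007 [154.66561883 349.04518682]
-0.0177 0.007 [153.03453278 252.06511824]
0.0177 -0.007 [407.54635326 348.92914547]
0.0177 0.007 [409.19816498 251.96642235]
```

View pics/w6c.png

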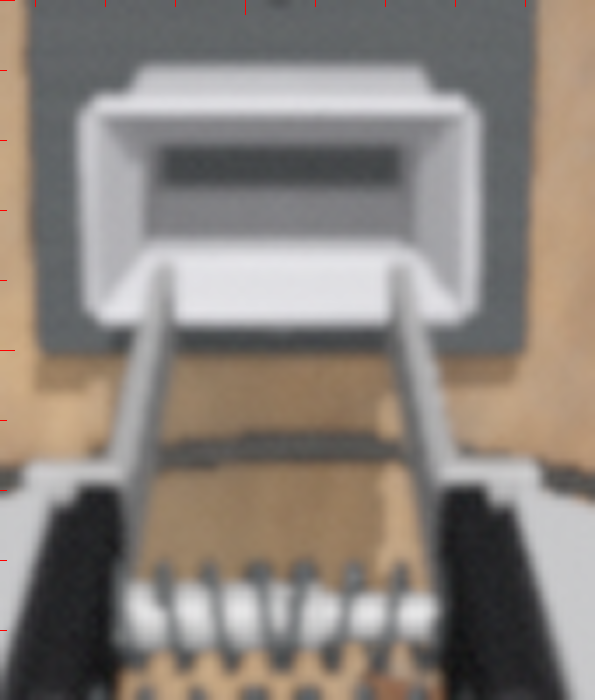

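```bash
cat >> h.py <<'E'
YW=.303;TW=.35
NW=np.array([-np.sin(TW)*np.cos(YW),-np.sin(TW)*np.sin(YW),np.cos(TW)]);EYW=np.array([-np.sin(YW),np.cos(YW),0]);EXW=np.cross(EYW,NW)
MOUTH=np.array([.5541,-.0907,.1005])
OFF=np.array([-.0015,0,.0985])
def wellpose(h,y=.0019,x=0.,RR=None):
    """TCP pos for tips at height h above floor along well"""
    RR=RR or Rt(YW,TW)
    return MOUTH+NW*(h-.08)+EYW*y+EXW*x-RR.apply(OFF)
def locw(p): d=np.array(p)-(MOUTH-.08*NW); return np.array([d@EXW,d@EYW,d@NW])
E
python3 - <<'E'
from h import *
o=robot.get_obs()
A=R.from_euler("xyz",o["ee_rot"]);B=Rt(YW,TW);p=o["tool_pos"]
q=wellpose(.115);print(q)
P=path(p,q,A,B,8,42)
P=[(a+[0,0,.03*np.sin(np.pi*(k+1)/8)],b,c) for k,(a,b,c) in enumerate(P)]
rows(P)
E
```

```text
[ 0.51118642 -0.10212523  0.2264206 ]
[[0.004,0.044,-0.024,0.44,-1.99,-1.13,42],[0.008,0.087,-0.048,0.88,-3.98,-2.09,42],[0.012,0.131,-0.072,1.32,-5.97,-2.73,42],[0.016,0.175,-0.096,1.75,-7.96,-2.94,42],[0.02,0.218,-0.12,2.19,-9.95,-2.7,42],[0.025,0.262,-0.144,2.63,-11.94,-2.04,42],[0.029,0.305,-0.168,3.07,-13.93,-1.05,42],[0.033,0.349,-0.192,3.51,-15.92,0.11,42]]
```

Request:
drive_tool([
  [[0.004,0.044,-0.024,0.4,-2,-1.1,42],[0.008,0.087,-0.048,0.9,-4,-2.1,42],[0.012,0.131,-0.072,1.3,-6,-2.7,42],[0.016,0.175,-0.096,1.8,-8,-2.9,42],[0.02,0.218,-0.12,2.2,-10,-2.7,42],[0.025,0.262,-0.144,2.6,-11.9,-2,42],[0.029,0.305,-0.168,3.1,-13.9,-1,42],[0.033,0.349,-0.192,3.5,-15.9,0.1,42],[0.033,0.349,-0.192,3.5,-15.9,0.1,42],[0.033,0.349,-0.192,3.5,-15.9,0.1,42]],
])

```text
time: 8.15
tool_pos: [0.5105, -0.1024, 0.2256]
ee_rot: [-3.141, -0.348, 0.303]
wrist_force: [-0.5, -1.0, 0.1]
width: 0.0395
```

```bash
cat > look.py <<'E'
from h import *
import sys
k=sys.argv[1]
np.set_printoptions(precision=4,suppress=True)
o=robot.get_obs();T=R.from_euler("xyz",o["ee_rot"]);print(o["time"],o["tool_pos"],o["ee_rot"],o["width"],o["wrist_force"])
tip=T.apply(OFF)+o["tool_pos"];print("tip in well",locw(tip)*1000)
w=robot.snapshot("wrist");c=proj(w,MOUTH,True)[0].astype(int);x0=max(0,c[0]-48);y0=max(0,c[1]-45)
crop(w["img"],x0,y0,x0+96,y0+90,8,f"pics/w{k}.png");print("w crop",x0,y0,"mouth outer/inner px:")
for hx,hy in ((.0205,.03),(.0125,.022)):
    print((proj(w,np.array([MOUTH+EXW*a*hx+EYW*b*hy for a,b in ((1,1),(1,-1),(-1,-1),(-1,1))]),True)-[x0,y0])*8)
sq=.0443-o["width"] if o["width"]<.05 else 0
print("tips px",(proj(w,np.array([tip+T.apply([a*.007,b*(.020-max(sq,0)/2),0]) for a,b in ((1,-1),(1,1),(-1,1),(-1,-1))]),True)-[x0,y0])*8)
s=robot.snapshot("side");crop(s["img"],195,100,275,225,5,f"pics/s{k}.png")
import pickle;pickle.dump((o,w,s),open(f"l{k}.pkl","wb"))
E
python3 look.py 7
```

```text
8.15 [ 0.5105 -0.1024  0.2256] [-3.1407 -0.3476  0.3026] 0.03952366188160571 [-0.4827 -0.9946  0.1186]
tip in well [ -1.2261   1.8852 114.4607]
w crop 208 139 mouth outer/inner px:
[[165.3384 218.3533]
 [614.2635 218.3948]
 [606.8364 511.055 ]
 [171.9854 511.2432]]
[[225.8691 276.6644]
 [553.7234 276.6599]
 [550.3156 455.4851]
 [228.7933 455.5931]]
tips px [[230.1494 390.2546]
 [521.7884 390.2181]
 [519.864  500.9584]
 [232.0225 501.0107]]
```

View pics/w7.png

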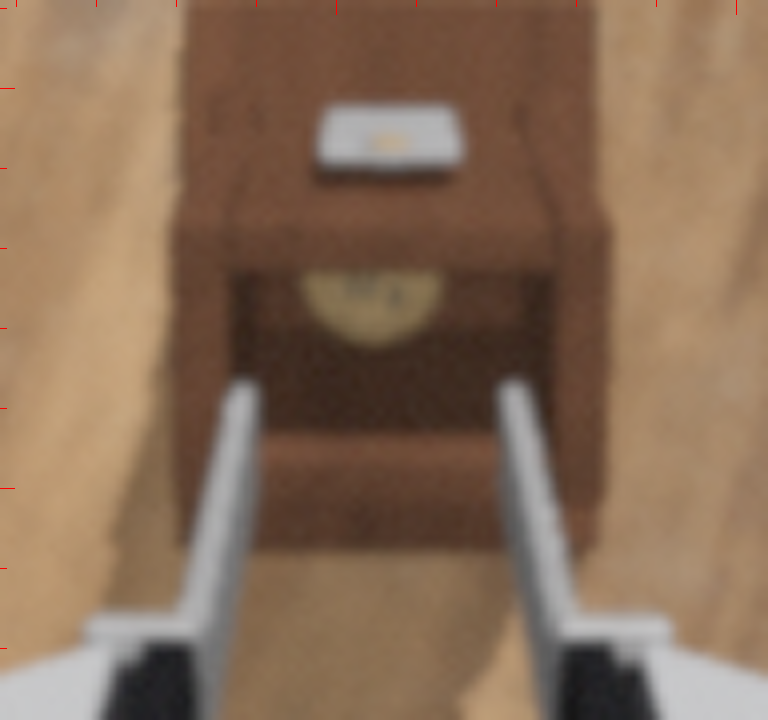

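View pics/s7.png

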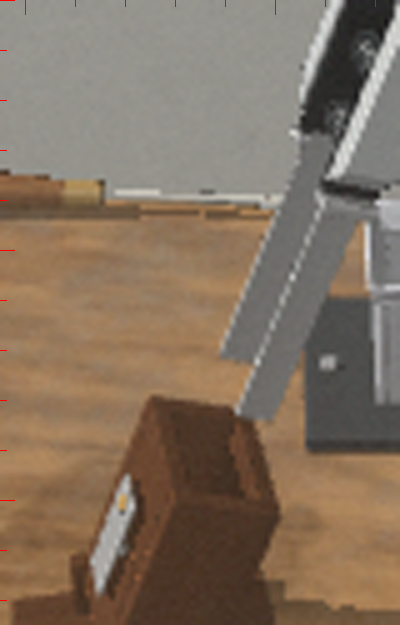

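The tips (left 225–260, right 500–533, at v≈382) line up with the well mouth (232–553) and straddle the weight, which is centred near x=372. I'll squeeze a touch more and descend in stages.

Request:
drive_tool([
  [[0,0,0,0.03,-0.03,0,40],[0,0,0,0.03,-0.03,1,40],[0,0,0,0.03,-0.03,2,40],[0,0,0,0.03,-0.03,3,40],[0,0,0,0.03,-0.03,4,40],[0,0,0,0.03,-0.03,5,40],[0,0,0,0.03,-0.03,6,40],[0,0,0,0.03,-0.03,6,40],[0,0,0,0.03,-0.03,6,40]],
])

```text
time: 9.15
tool_pos: [0.5314, -0.0966, 0.1705]
ee_rot: [3.141, -0.349, 0.303]
wrist_force: [-0.0, 0.3, -1.1]
width: 0.0376
```

```bash
python3 look.py 8
```

```text
9.15 [ 0.5314 -0.0966  0.1705] [ 3.1412 -0.3494  0.3027] 0.037558336745162284 [-0.0317  0.3447 -1.0689]
tip in well [ 0.3836  1.0796 55.3062]
w crop 208 157 mouth outer/inner px:
[[112.6791 187.5938]
 [659.6633 187.3896]
 [647.4436 535.9957]
 [124.0734 536.5282]]
[[186.747  258.027 ]
 [585.6272 257.8246]
 [580.0406 470.991 ]
 [191.8155 471.3415]]
tips px [[238.3669 246.3389]
 [513.7567 246.3091]
 [511.9343 357.058 ]
 [240.1312 357.1031]]
```

View pics/w8.png

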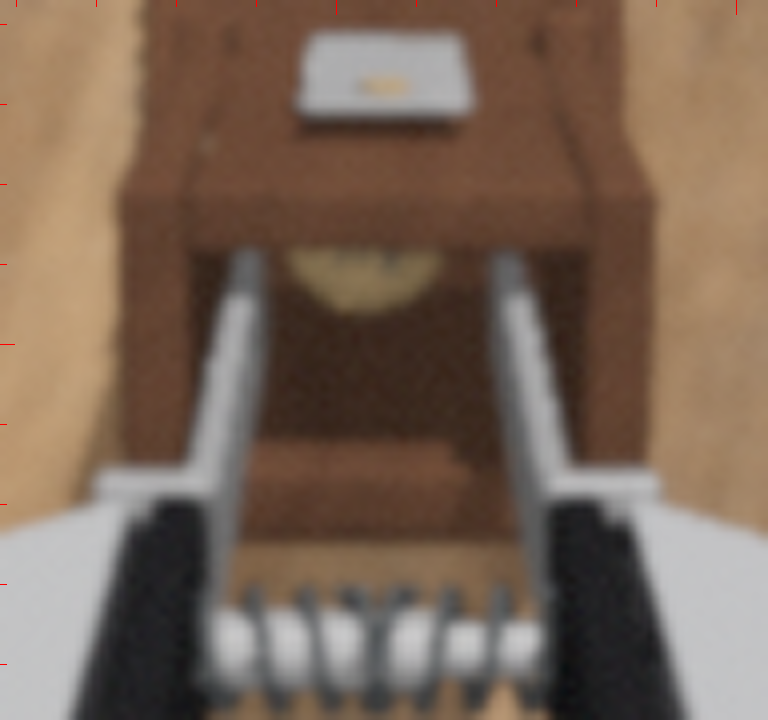

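View pics/s8.png

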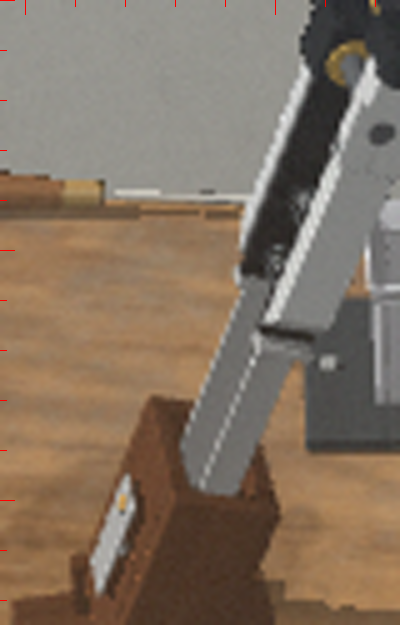

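Request:
drive_tool([
  [[0,0,0,0,-0.18,0.5,40],[0,0,0,0,-0.18,1.2,40],[0,0,0,0,-0.18,2,40],[0,0,0,0,-0.18,2,40],[0,0,0,0,-0.18,2,40]],
])

```text
time: 9.75
tool_pos: [0.5375, -0.093, 0.152]
ee_rot: [3.141, -0.35, 0.303]
wrist_force: [0.2, -0.3, -1.3]
width: 0.0381
```

```bash
python3 look.py 9
```

```text
9.75 [ 0.5375 -0.093   0.152 ] [ 3.1408 -0.3498  0.3027] 0.03808337361804855 [ 0.1864 -0.3339 -1.2842]
tip in well [ 0.6362  2.6719 35.5595]
w crop 210 165 mouth outer/inner px:
[[ 92.1671 169.9965]
 [681.9957 169.7595]
 [666.3403 541.3134]
 [105.2306 542.3511]]
[[172.164  245.6764]
 [601.9923 245.3717]
 [594.6913 472.6744]
 [177.8398 473.3405]]
tips px [[220.2986 182.1947]
 [500.035  182.1773]
 [498.1776 292.9264]
 [222.0843 292.9601]]
```

View pics/w9.png

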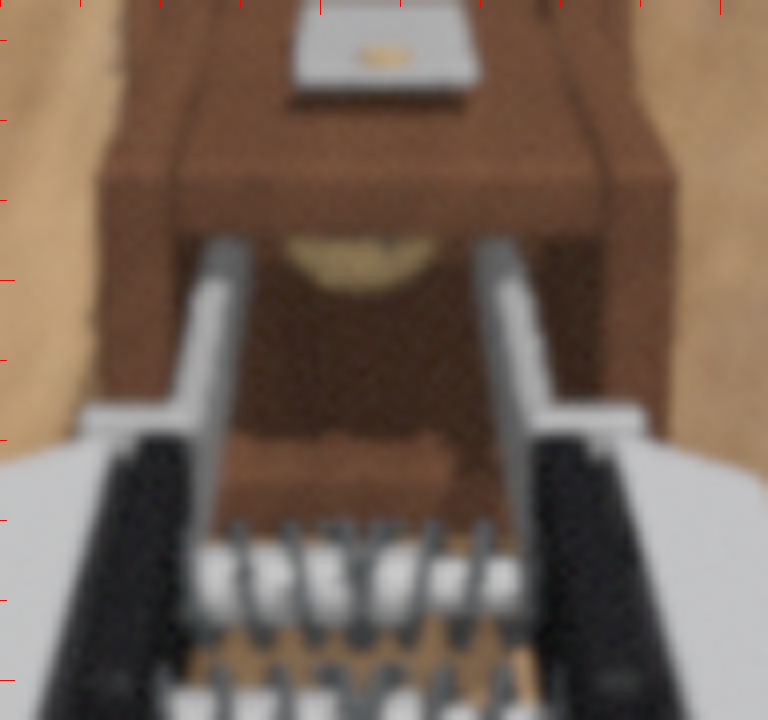

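The blades (212–250 and 475–515) are centred on the weight (285–437). I'll continue down gently.

Request:
drive_tool([
  [[0,0,0,0,0,0.5,40],[0,0,0,0,0,1,40],[0,0,0,0,0,1.5,40],[0,0,0,0,0,2,40],[0,0,0,0,0,2.5,40],[0,0,0,0,0,2.9,40],[0,0,0,0,0,2.9,40],[0,0,0,0,0,2.9,40]],
])

```text
time: 10.65
tool_pos: [0.5474, -0.0902, 0.1255]
ee_rot: [3.14, -0.351, 0.303]
wrist_force: [0.5, 0.2, -0.4]
width: 0.0378
```

```bash
python3 look.py 10
```

```text
10.65 [ 0.5474 -0.0902  0.1255] [ 3.14   -0.3507  0.3029] 0.03780008327616864 [ 0.4781  0.185  -0.4481]
tip in well [1.267  2.2933 7.1095]
w crop 210 178 mouth outer/inner px:
[[ 55.0084 149.732 ]
 [719.2132 149.2149]
 [698.017  558.4726]
 [ 72.9221 560.017 ]]
[[145.416  234.2408]
 [628.8199 233.6856]
 [618.9244 484.1808]
 [153.2381 485.2001]]
tips px [[221.1102  78.1135]
 [498.4815  78.0779]
 [496.6499 188.8212]
 [222.8903 188.8722]]
```

View pics/w10.png

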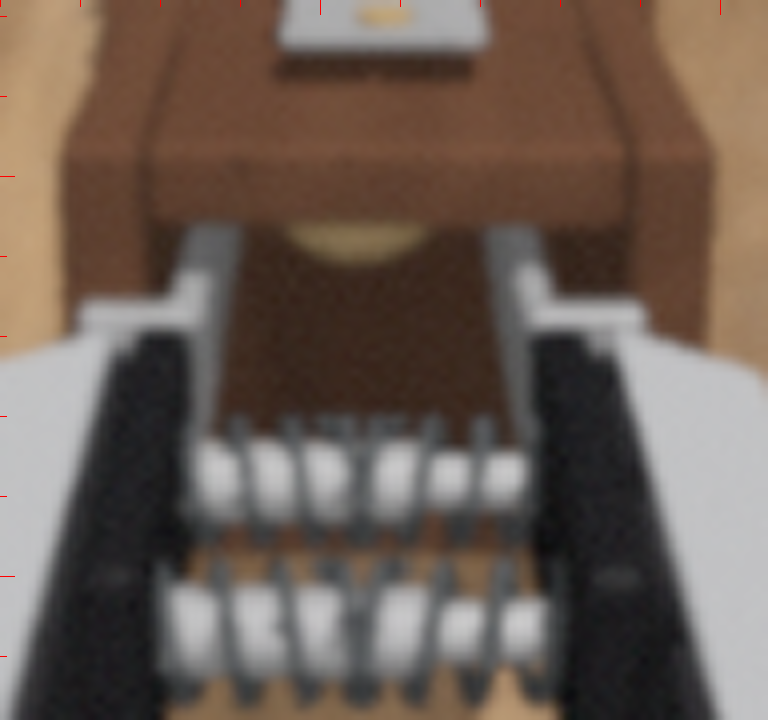

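View pics/s10.png

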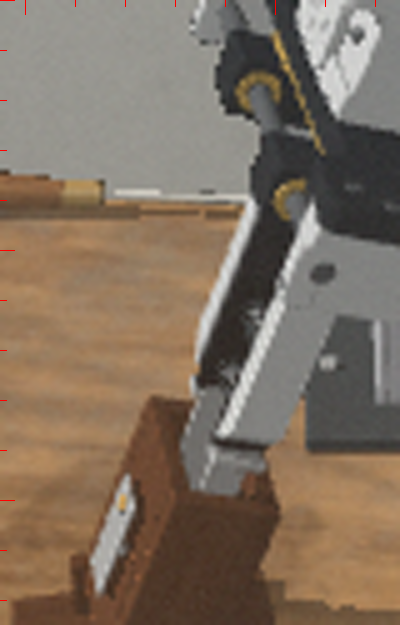

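Request:
drive_tool([
  [[0,0,0,-0.08,0,0.2,40],[0,0,0,-0.08,0,0.4,40],[0,0,0,-0.08,0,0.4,40],[0,0,0,-0.08,0,0.4,40]],
])

```text
time: 11.15
tool_pos: [0.5482, -0.0902, 0.122]
ee_rot: [3.139, -0.352, 0.303]
wrist_force: [0.2, -0.2, -0.8]
width: 0.0382
```

Request:
drive_tool([
  [[0,0,0,0,0,0.1,40],[0,0,0,0,0,0.2,40],[0,0,0,0,0,0.2,40],[0,0,0,0,0,0.2,40]],
])

```text
time: 11.55
tool_pos: [0.5496, -0.0899, 0.1221]
ee_rot: [3.138, -0.354, 0.304]
wrist_force: [-2.8, 1.8, 5.9]
width: 0.0379
```

The floor was felt at about 6 N (TCP z 0.122). I'll back off 2 mm and squeeze.

Request:
drive_tool([
  [[0,0,0,0,0,-0.2,40],[0,0,0,0,0,-0.2,40],[0,0,0,0,0,-0.2,38],[0,0,0,0,0,-0.2,36],[0,0,0,0,0,-0.2,34],[0,0,0,0,0,-0.2,32],[0,0,0,0,0,-0.2,25],[0,0,0,0,0,-0.2,10],[0,0,0,0,0,-0.2,0],[0,0,0,0,0,-0.2,0],[0,0,0,0,0,-0.2,0]],
])

```text
time: 12.65
tool_pos: [0.5489, -0.0901, 0.124]
ee_rot: [3.138, -0.354, 0.304]
wrist_force: [-1.1, 0.4, -2.0]
width: 0.031
```

```bash
python3 look.py 11
```

```text
12.65 [ 0.5489 -0.0901  0.124 ] [ 3.1385 -0.3539  0.3036] 0.03100146905021271 [-1.1225  0.3676 -1.9806]
tip in well [2.4629 1.8304 5.2033]
w crop 209 180 mouth outer/inner px:
[[ 57.2094 149.7706]
 [726.1392 149.4081]
 [704.4932 560.6516]
 [ 75.3829 562.1049]]
[[148.2582 234.8481]
 [635.0607 234.3959]
 [624.9444 486.1134]
 [156.1843 487.0582]]
tips px [[257.4451  62.1419]
 [478.6285  62.1242]
 [477.1542 172.9184]
 [258.8537 172.9488]]
```

View pics/w11.png

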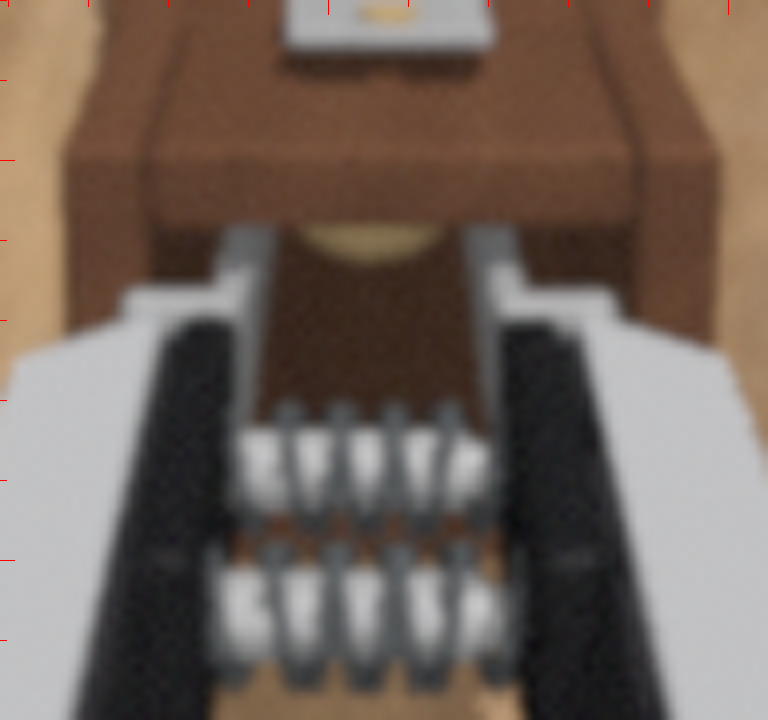

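The weight is seen between the blades at (370,235). I'll pull along the well.

Request:
drive_tool([
  [[0,0,0,0,0,-0.2,0],[0,0,0,0,0,-0.4,0],[0,0,0,0,0,-0.6,0],[0,0,0,0,0,-0.8,0],[0,0,0,0,0,-1,0],[0,0,0,0,0,-1.2,0],[0,0,0,0,0,-1.4,0]],
])

```text
time: 13.45
tool_pos: [0.5434, -0.0911, 0.136]
ee_rot: [3.14, -0.352, 0.303]
wrist_force: [0.4, 0.2, -8.2]
width: 0.0305
```

```bash
python3 look.py 12
```

```text
13.45 [ 0.5434 -0.0911  0.136 ] [ 3.1403 -0.3517  0.3033] 0.03049137479831062 [ 0.4274  0.2444 -8.2043]
tip in well [ 1.0786  2.6733 18.3579]
w crop 210 172 mouth outer/inner px:
[[ 73.2367 162.0345]
 [705.962  161.8912]
 [687.0249 555.768 ]
 [ 88.6405 556.919 ]]
[[159.1817 242.9132]
 [619.9548 242.6401]
 [611.0755 483.68  ]
 [165.8424 484.4081]]
tips px [[251.5929 126.2682]
 [468.5708 126.2397]
 [467.1302 237.0439]
 [252.9806 237.0843]]
```

View pics/w12.png

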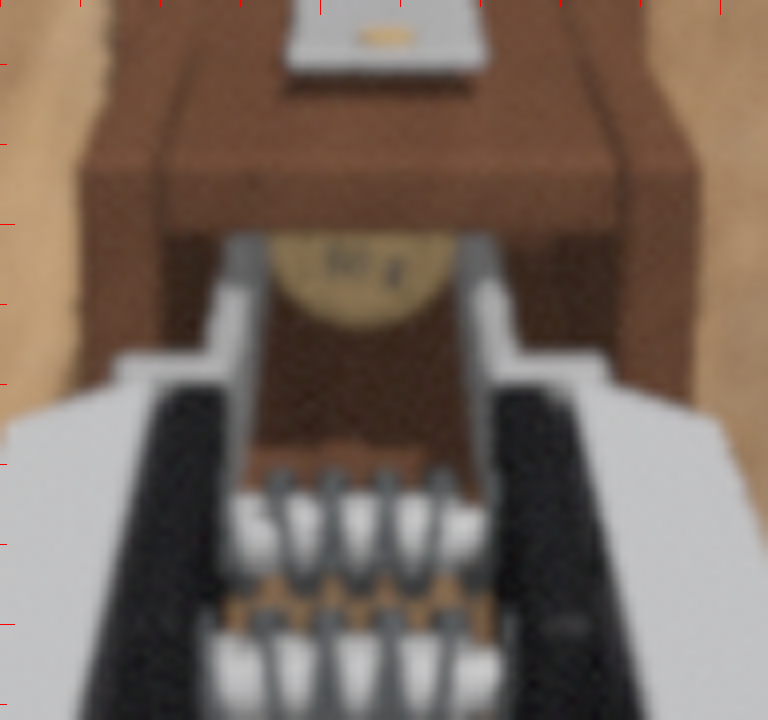

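The weight is coming up with the tongs: it now spans 270–460 between the blades. I'll keep pulling.

Request:
drive_tool([
  [[0,0,0,0,0,-0.3,0],[0,0,0,0,0,-0.6,0],[0,0,0,0,0,-0.9,0],[0,0,0,0,0,-1.2,0],[0,0,0,0,0,-1.5,0],[0,0,0,0,0,-1.8,0],[0,0,0,0,0,-1.8,0]],
])

```text
time: 14.25
tool_pos: [0.5388, -0.0942, 0.1565]
ee_rot: [3.135, -0.356, 0.304]
wrist_force: [0.3, 0.4, -1.6]
width: 0.0313
```

```bash
python3 look.py 13
```

```text
14.25 [ 0.5388 -0.0942  0.1565] [ 3.1354 -0.3559  0.3044] 0.03126709815624742 [ 0.3113  0.4417 -1.5973]
tip in well [ 3.5823  0.65   39.4708]
w crop 208 166 mouth outer/inner px:
[[ 95.7405 177.7145]
 [674.7896 177.578 ]
 [660.0517 542.6288]
 [108.4928 543.5513]]
[[174.2388 252.0547]
 [596.2665 251.8277]
 [589.4362 475.1276]
 [179.826  475.709 ]]
tips px [[264.5934 174.2476]
 [488.     174.2347]
 [486.5067 285.0381]
 [266.0126 285.064 ]]
```

View pics/w13.png

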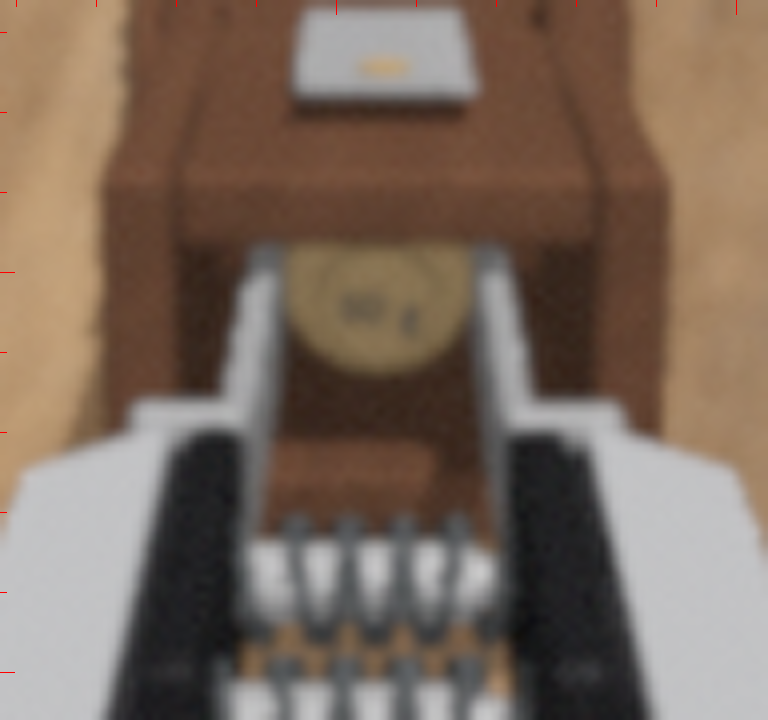

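Run:
```python
from h import *
o=robot.get_obs();A=R.from_euler("xyz",o["ee_rot"]);B=Rt(YW,TW)
rows(path(o["tool_pos"],wellpose(.055,.0015,.001),A,B,3,0)+path(wellpose(.055,.0015,.001),wellpose(.13,.0015,.001),B,B,6,0))
```

```text
[[0.001,-0.001,0.0,-0.04,0.01,-0.56,0],[0.003,-0.003,0.001,-0.08,0.03,-1.11,0],[0.004,-0.004,0.001,-0.12,0.04,-1.67,0],[0.004,-0.004,0.001,-0.11,0.05,-2.92,0],[0.004,-0.004,0.001,-0.1,0.05,-4.17,0],[0.004,-0.004,0.001,-0.1,0.06,-5.41,0],[0.004,-0.004,0.001,-0.09,0.06,-6.66,0],[0.004,-0.004,0.001,-0.09,0.07,-7.91,0],[0.004,-0.004,0.001,-0.08,0.07,-9.16,0]]
```

Request:
drive_tool([
  [[0,-0.001,0,-0.05,0,-0.5,0],[0.002,-0.003,0,-0.1,0.03,-1.1,0],[0.004,-0.004,0,-0.1,0.04,-1.7,0],[0.004,-0.004,0,-0.1,0.05,-2.7,0],[0.004,-0.004,0,-0.1,0.05,-3.9,0],[0.004,-0.004,0,-0.1,0.05,-5.2,0],[0.004,-0.004,0,-0.1,0.05,-6.5,0],[0.004,-0.004,0,-0.1,0.05,-7.8,0],[0.004,-0.004,0,-0.1,0.05,-9.2,0],[0.004,-0.004,0,-0.1,0.05,-10.5,0],[0.004,-0.004,0,-0.1,0.05,-10.5,0],[0.004,-0.004,0,-0.1,0.05,-10.5,0]],
])

```text
time: 15.55
tool_pos: [0.5026, -0.1051, 0.2536]
ee_rot: [3.141, -0.351, 0.304]
wrist_force: [0.2, -0.1, -2.2]
width: 0.031
```

```bash
python3 look.py 14
```

```text
15.55 [ 0.5026 -0.1051  0.2536] [ 3.1409 -0.3507  0.3038] 0.031009119551851875 [ 0.2051 -0.1194 -2.2472]
tip in well [  0.863    1.5764 143.6507]
w crop 208 135 mouth outer/inner px:
[[180.5833 228.8933]
 [592.0031 229.291 ]
 [585.7944 499.0928]
 [185.6846 498.9154]]
[[235.9402 282.5047]
 [536.5411 282.7638]
 [533.6589 447.5756]
 [238.1414 447.4157]]
tips px [[265.6024 422.3431]
 [486.8591 422.3223]
 [485.3852 533.1197]
 [267.0126 533.153 ]]
```

View pics/w14.png

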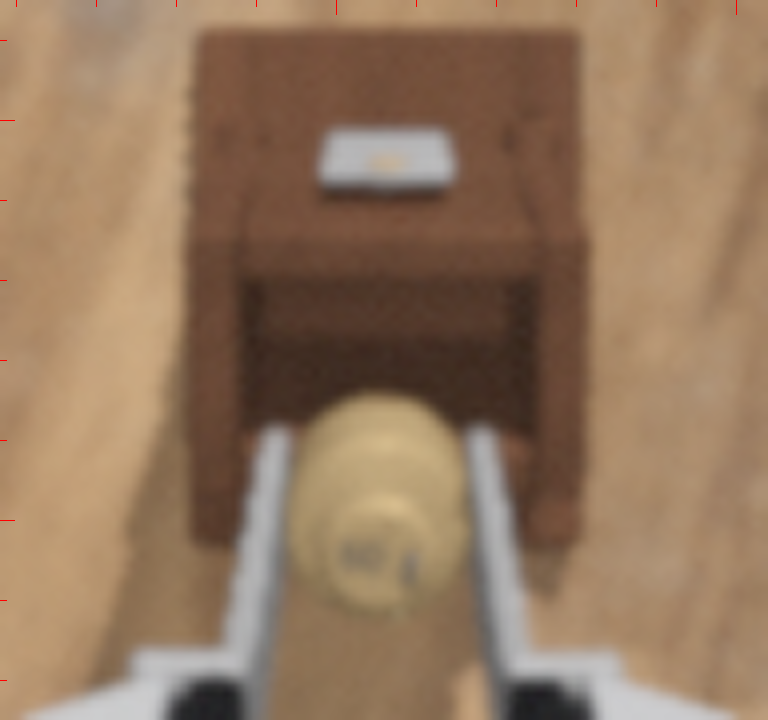

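View pics/s14.png

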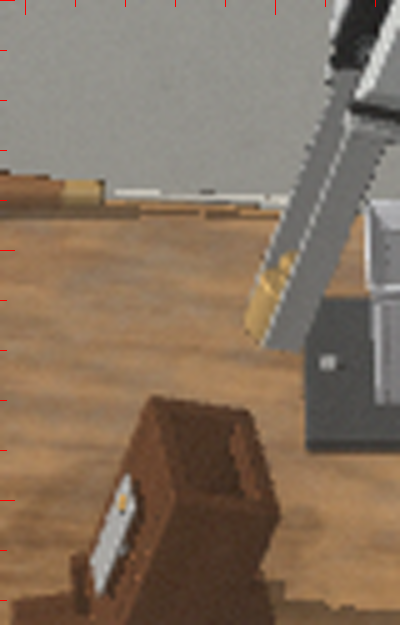

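The weight is held out of the well between the blades (wrist crop 290–470 × 392–615). I'll bring it upright over the pan.

Run:
```python
from h import *
o=robot.get_obs();A=R.from_euler("xyz",o["ee_rot"]);B=Rt(.3)
rows(path(o["tool_pos"],(.4503,.0774,.225),A,B,10,0))
```

```text
[[-0.0,-0.035,0.0,-0.05,-1.89,0.28,0],[-0.0,-0.07,0.001,-0.1,-3.79,0.55,0],[-0.001,-0.105,0.001,-0.15,-5.68,0.83,0],[-0.001,-0.14,0.001,-0.19,-7.57,1.1,0],[-0.001,-0.175,0.002,-0.24,-9.47,1.38,0],[-0.001,-0.209,0.002,-0.29,-11.36,1.65,0],[-0.001,-0.244,0.003,-0.34,-13.25,1.93,0],[-0.001,-0.279,0.003,-0.39,-15.15,2.2,0],[-0.002,-0.314,0.003,-0.44,-17.04,2.48,0],[-0.002,-0.349,0.004,-0.48,-18.93,2.75,0]]
```

Request:
drive_tool([
  [[0,-0.02,0,0,-1,0,0],[0,-0.06,0,0,-3,0.2,0],[0,-0.1,0,-0.1,-5.5,0.6,0],[0,-0.14,0,-0.2,-7.6,1,0],[0,-0.175,0,-0.2,-9.5,1.4,0],[0,-0.21,0,-0.3,-11.4,1.7,0],[0,-0.244,0,-0.3,-13.3,1.9,0],[0,-0.28,0,-0.4,-15.2,2.2,0],[0,-0.315,0,-0.4,-17,2.5,0],[0,-0.35,0,-0.5,-18.4,2.7,0],[0,-0.35,0,-0.5,-18.9,2.8,0],[0,-0.35,0,-0.5,-18.9,2.8,0],[0,-0.35,0,-0.5,-18.9,2.8,0]],
])

```text
time: 16.95
tool_pos: [0.4503, 0.0769, 0.2245]
ee_rot: [-3.141, 0.001, 0.304]
wrist_force: [0.5, 1.1, -2.2]
width: 0.0308
```

Run:
```python
from h import *
import pickle
np.set_printoptions(precision=4,suppress=True)
o=robot.get_obs();T=R.from_euler("xyz",o["ee_rot"]);print(o["time"],o["tool_pos"],o["ee_rot"],o["width"],o["wrist_force"],o["wrist_torque"])
s=robot.snapshot("side");crop(s["img"],250,150,340,250,6,"pics/s15.png")
for x in (-.009,.005):
  for y in (.0142,-.0142): print(x,y,(proj(s,T.apply([x,y,.0985])+o["tool_pos"])[0]-[250,150])*6)
print("pan mid",(proj(s,[.4503,.0774,.0805])[0]-[250,150])*6)
w=robot.snapshot("wrist");crop(w["img"],205,150,305,250,6,"pics/w15.png")
pickle.dump((o,s,w),open("l15.pkl","wb"))
```

```text
16.95 [0.4503 0.0769 0.2245] [-3.1411  0.0007  0.3038] 0.030753443232668008 [ 0.5119  1.085  -2.198 ] [-0.0543  0.1135  0.0283]
-0.009 0.0142 [274.6919 588.9816]
-0.009 -0.0142 [306.2099 674.4944]
0.005 0.0142 [220.6994 597.6548]
0.005 -0.0142 [250.6663 683.7065]
pan mid [245.2559 754.8183]
```

View pics/s15.png

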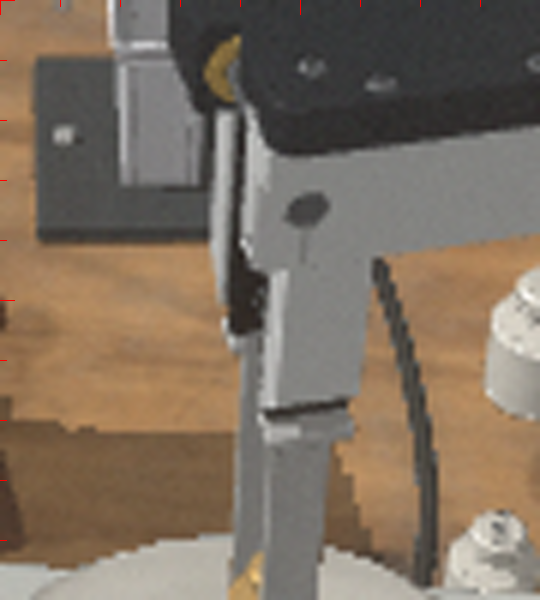

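View pics/w15.png

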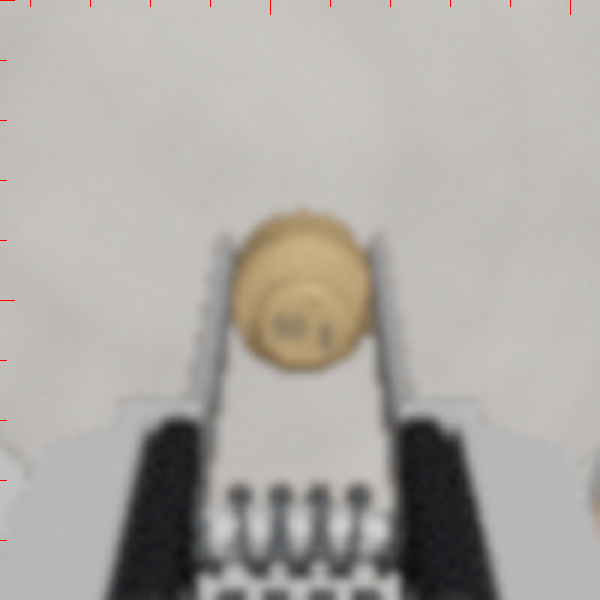

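Run:
```python
from h import *
import pickle
np.set_printoptions(precision=4,suppress=True)
o,s,w=pickle.load(open("l15.pkl","rb"));T=R.from_euler("xyz",o["ee_rot"])
crop(s["img"],270,215,330,290,9,"pics/s15b.png")
crop(w["img"],235,178,275,218,18,"pics/w15b.png")
for x in (-.0085,.0055):
  for y in (.0142,-.0142): print(x,y,(proj(s,T.apply([x,y,.0985])+o["tool_pos"])[0]-[270,215])*9,(proj(w,T.apply([x,y,.0985])+o["tool_pos"],True)[0]-[235,178])*18)
# predicted weight circles for x0
for x0 in (0,.002):
  for zb in (.0985,.1005):
    for h,r in ((0,.0112),(.019,.0112),(.030,.006)):
        a=np.linspace(0,2*np.pi,60);P=np.stack([x0+r*np.cos(a),r*np.sin(a),0*a+zb-h],-1)
        q=(proj(w,T.apply(P)+o["tool_pos"],True)-[235,178])*18;print(x0,zb,h,"x",q[:,0].min(),q[:,0].max(),"y",q[:,1].min(),q[:,1].max())
```

```text
-0.0085 0.0142 [229.1541 298.9356] [617.4236 422.4756]
-0.0085 -0.0142 [276.3484 427.2337] [ 95.7358 422.9724]
0.0055 0.0142 [148.1473 311.9484] [620.6542 173.4813]
0.0055 -0.0142 [193.014  441.0549] [ 92.1022 173.9716]
0 0.0985 0 x 149.12504451946688 563.8036508378743 y 70.38987433567763 469.8726424963189
0 0.0985 0.019 x 135.40076217509954 578.0537584590639 y 158.59934464320548 582.7093288015374
0 0.0985 0.03 x 233.4538248048991 480.3420784747892 y 319.55262019044085 555.1331097079781
0 0.1005 0 x 150.47216594823544 562.4050396399823 y 61.76267914260268 458.80208398016805
0 0.1005 0.019 x 136.92935441128543 576.4664871209867 y 148.7457485605281 570.1373526947652
0 0.1005 0.03 x 234.32463337216382 479.4075949152558 y 308.15438071728005 542.183195440578
0.002 0.0985 0 x 148.71423766950267 564.1567129831765 y 33.92276890937512 434.8746590157046
0.002 0.0985 0.019 x 134.91547185350146 578.4782796742078 y 119.76747779994781 545.6551905127851
0.002 0.0985 0.03 x 233.1512269905167 480.58207975970447 y 279.6463129413874 516.2980491406123
0.002 0.1005 0 x 150.06822965906122 562.7515388422332 y 25.528938054545222 424.00915141230075
0.002 0.1005 0.019 x 136.45277169395825 576.8826274060763 y 110.1760763944028 533.3091973112766
0.002 0.1005 0.03 x 234.02751116632732 479.6424560718757 y 268.51991329628305 503.597396849957
```

View pics/s15b.png

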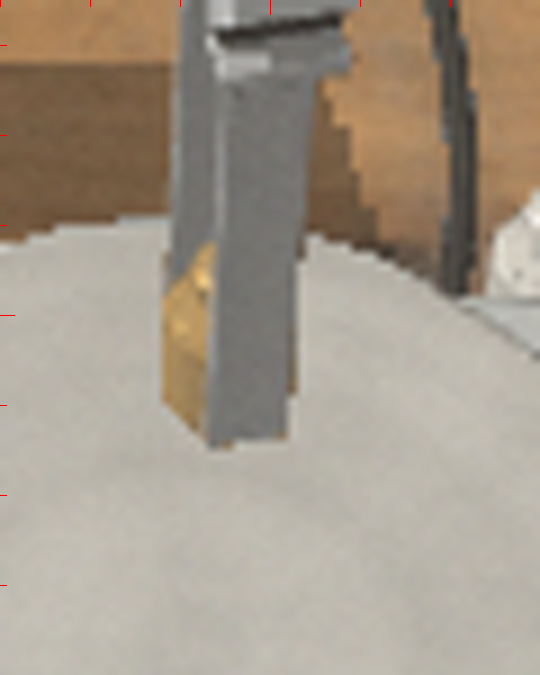

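View pics/w15b.png

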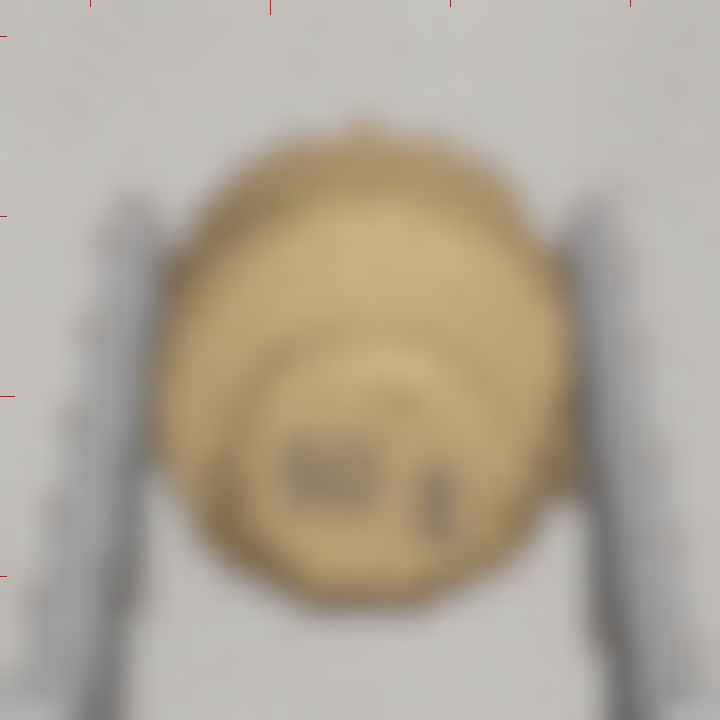

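The weight sits upright in the blades, its base about level with the tips. In the side crop the brass edge runs from (165,290) to (163,402), parallel to the blade. I'll lower it to just above the pan.

Request:
drive_tool([
  [[0,0,0,0,0,0.5,0],[0,0,0,0,0,1.2,0],[0,0,0,0,0,2,0],[0,0,0,0,0,2.8,0],[0,0,0,0,0,3.5,0],[0,0,0,0,0,3.9,0],[0,0,0,0,0,3.9,0],[0,0,0,0,0,3.9,0]],
])

```text
time: 17.85
tool_pos: [0.4505, 0.0766, 0.1858]
ee_rot: [-3.141, 0.0, 0.303]
wrist_force: [0.3, -0.6, -0.9]
width: 0.0315
```

```bash
cat > look2.py <<'E'
from h import *
import sys,pickle
k=sys.argv[1]
np.set_printoptions(precision=4,suppress=True)
o=robot.get_obs();T=R.from_euler("xyz",o["ee_rot"]);print(o["time"],o["tool_pos"],o["ee_rot"],o["width"],o["wrist_force"],o["wrist_torque"])
s=robot.snapshot("side");crop(s["img"],265,230,325,300,9,f"pics/s{k}.png")
w=robot.snapshot("wrist");crop(w["img"],205,150,305,250,6,f"pics/w{k}.png")
pickle.dump((o,s,w),open(f"l{k}.pkl","wb"))
E
python3 look2.py 16
```

```text
17.85 [0.4505 0.0766 0.1858] [-3.1411  0.      0.303 ] 0.03145262055014801 [ 0.2928 -0.6141 -0.888 ] [-0.0499  0.0998 -0.0367]
```

View pics/s16.png

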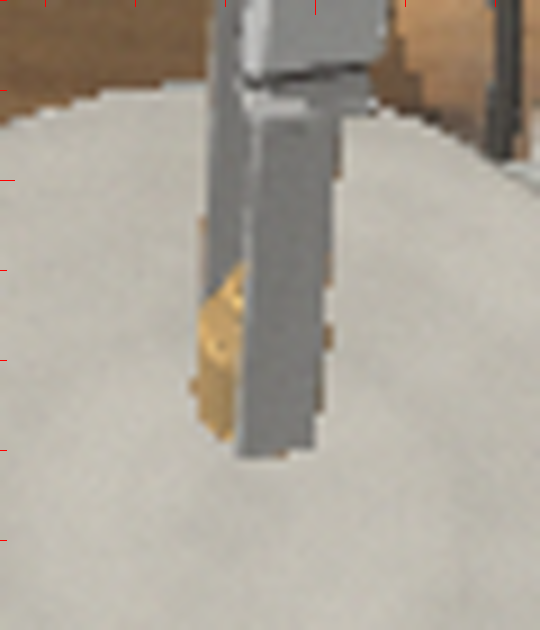

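Request:
drive_tool([
  [[0,0,0,0,0,0.15,0],[0,0,0,0,0,0.35,0],[0,0,0,0,0,0.35,0],[0,0,0,0,0,0.35,0]],
])

```text
time: 18.35
tool_pos: [0.451, 0.0766, 0.183]
ee_rot: [-3.141, -0.002, 0.303]
wrist_force: [-0.1, 0.9, -0.7]
width: 0.0312
```

Request:
drive_tool([
  [[0,0,0,0,0,0.05,0],[0,0,0,0,0,0.1,0],[0,0,0,0,0,0.1,0]],
])

```text
time: 18.65
tool_pos: [0.4511, 0.0767, 0.1829]
ee_rot: [-3.142, -0.002, 0.303]
wrist_force: [-1.5, -0.1, 5.5]
width: 0.031
```

Contact with the pan (5.5 N). I'll ease off and open the tongs to a partial squeeze.

Request:
drive_tool([
  [[0,0,0,0,0,0,0],[0,0,0,0,0,0,20],[0,0,0,0,0,0,33],[0,0,0,0,0,0,35],[0,0,0,0,0,0,37],[0,0,0,0,0,0,39],[0,0,0,0,0,0,41],[0,0,0,0,0,0,42],[0,0,0,0,0,0,42],[0,0,0,0,0,0,42]],
])

```text
time: 19.65
tool_pos: [0.4511, 0.0767, 0.1829]
ee_rot: [-3.142, -0.003, 0.303]
wrist_force: [-0.3, 0.2, -1.7]
width: 0.0397
```

```bash
python3 look2.py 17
```

```text
19.65 [0.4511 0.0767 0.1829] [-3.1416 -0.0025  0.3031] 0.03973400397502745 [-0.3064  0.2403 -1.6533] [-0.0182  0.1029  0.0095]
```

View pics/s17.png

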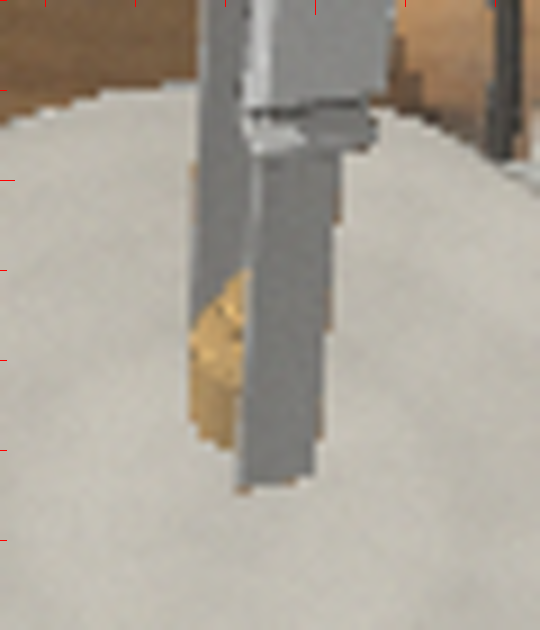

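View pics/w17.png

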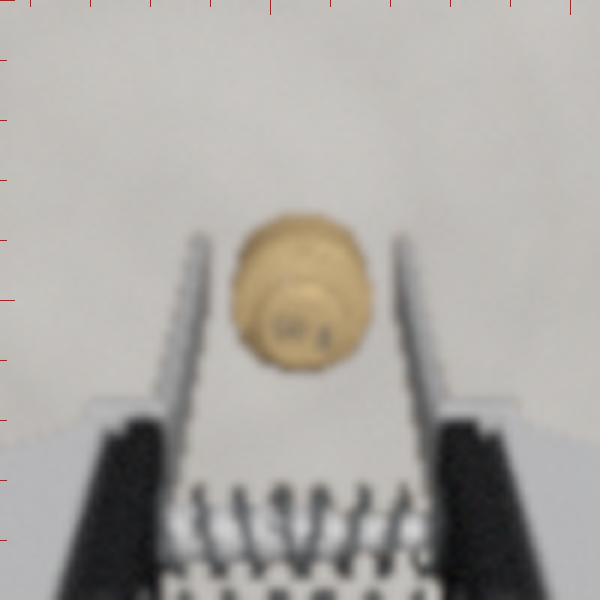

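The weight stands free: the gaps are even, with blades at 205 and 400 and the weight at 232–372. Next I lift straight up.

Request:
drive_tool([
  [[0,0,0,0,0,0,42],[0,0,0,0,0,-0.5,42],[0,0,0,0,0,-1.5,42],[0,0,0,0,0,-3,42],[0,0,0,0,0,-4.5,42],[0,0,0,0,0,-6,42],[0,0,0,0,0,-7.5,42],[0,0,0,0,0,-7.5,42],[0,0,0,0,0,-7.5,42]],
])

```text
time: 20.65
tool_pos: [0.4512, 0.0766, 0.2584]
ee_rot: [3.141, -0.003, 0.303]
wrist_force: [0.3, 0.2, -1.4]
width: 0.0394
```

```bash
python3 look2.py 18
python3 - <<'E'
from h import *
import pickle
o,s,w=pickle.load(open("l18.pkl","rb"));T=R.from_euler("xyz",o["ee_rot"])
crop(s["img"],240,170,340,300,5,"pics/s18b.png")
for y in (.0175,-.0175):
  for x in (-.007,.007): print((proj(w,T.apply([x,y,.099])+o["tool_pos"],True)[0]-[205,150])*6,(proj(s,T.apply([x,y,.099])+o["tool_pos"])[0]-[240,170])*5)
E
```

```text
20.65 [0.4512 0.0766 0.2584] [ 3.1414 -0.0034  0.303 ] 0.03939515430671599 [ 0.3459  0.2445 -1.4073] [-0.0172  0.172   0.0731]
[408.59449831 297.73928719] [271.84172247 306.08203004]
[410.01099979 214.3743315 ] [225.50498212 313.08797035]
[193.59225286 297.80951086] [305.05475303 393.99024339]
[192.19568937 214.43376397] [257.01749085 401.56599899]
```

View pics/s18b.png

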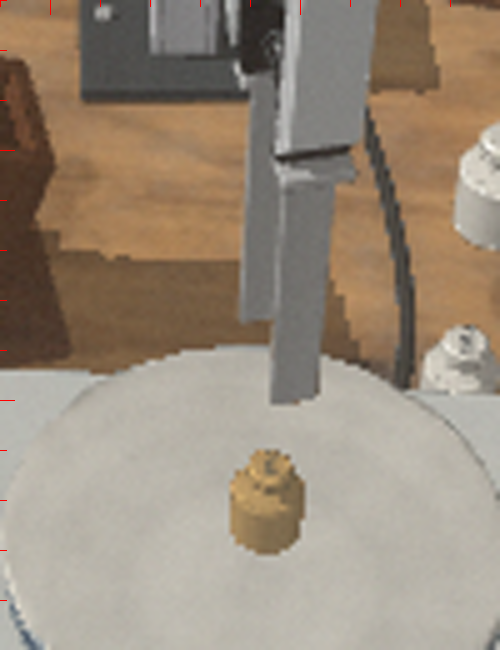

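View pics/w18.png

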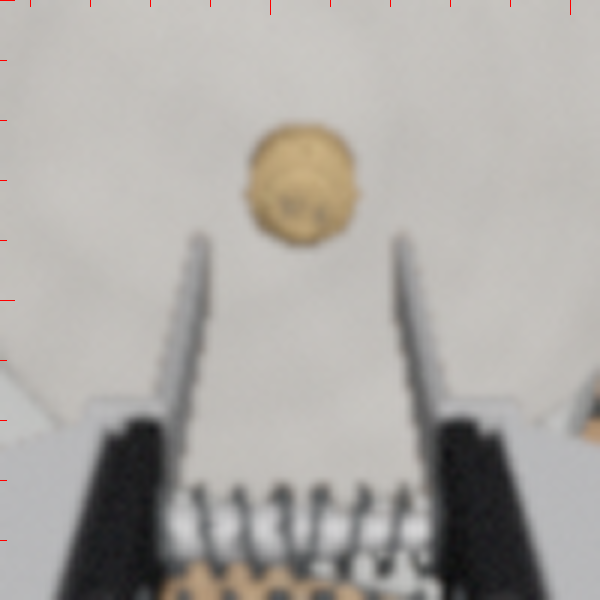

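The weight stands upright on the pan at side crop (267,500). Now back to the stand; the tips sit about 3.5 mm towards tool −x, so I compensate for that.

Run:
```python
from h import *
o=robot.get_obs();A=R.from_euler("xyz",o["ee_rot"]);B=Rt(.108)
rows(path(o["tool_pos"],(.497,-.2636,.225),A,B,11,42))
```

```text
[[-0.0,-0.0,0.018,-0.52,3.08,0.29,42],[-0.0,-0.0,0.035,-1.04,6.16,0.58,42],[-0.0,-0.0,0.053,-1.56,9.23,0.87,42],[-0.0,-0.0,0.071,-2.08,12.31,1.16,42],[-0.0,-0.0,0.089,-2.6,15.39,1.45,42],[-0.0,-0.0,0.106,-3.12,18.47,1.74,42],[-0.0,-0.001,0.124,-3.64,21.55,2.03,42],[-0.0,-0.001,0.142,-4.16,24.62,2.32,42],[-0.0,-0.001,0.16,-4.68,27.7,2.61,42],[-0.0,-0.001,0.177,-5.2,30.78,2.9,42],[-0.001,-0.001,0.195,-5.72,33.86,3.19,42]]
```

Request:
drive_tool([
  [[0,0,0.01,-0.2,1.2,0,42],[0,0,0.025,-0.7,4,0,42],[0,0,0.045,-1.3,7.5,0,42],[0,0,0.065,-1.9,11,0,42],[0,0,0.085,-2.5,14.7,0.2,42],[0,0,0.106,-3.1,18.5,0.6,42],[0,0,0.124,-3.6,21.6,1,42],[0,0,0.142,-4.2,24.6,1.5,42],[0,0,0.16,-4.7,27.7,2,42],[0,0,0.177,-5.2,30.8,2.6,42],[0,0,0.19,-5.6,33,3,42],[0,0,0.195,-5.7,33.9,3.2,42],[0,0,0.195,-5.7,33.9,3.2,42],[0,0,0.195,-5.7,33.9,3.2,42]],
])

```text
time: 22.15
tool_pos: [0.4971, -0.2634, 0.2248]
ee_rot: [-3.14, -0.0, 0.108]
wrist_force: [-0.6, -0.2, -1.1]
width: 0.0397
```

Run:
```python
from h import *
import pickle
np.set_printoptions(precision=4,suppress=True)
o=robot.get_obs();T=R.from_euler("xyz",o["ee_rot"]);print(o["time"],o["tool_pos"],o["ee_rot"],o["width"],o["wrist_force"])
s=robot.snapshot("side");crop(s["img"],235,30,325,150,5,"pics/s19.png")
w=robot.snapshot("wrist");crop(w["img"],210,120,305,220,7,"pics/w19.png")
pickle.dump((o,s,w),open("l19.pkl","wb"))
for y in (-.0177,.0177):
  for x in (-.0105,.0035): 
    P=T.apply([x,y,.0995])+o["tool_pos"];print("tip",(proj(w,P,True)[0]-[210,120])*7,(proj(s,P)[0]-[235,30])*5)
```

```text
22.15 [ 0.4971 -0.2634  0.2248] [-3.14   -0.0005  0.1083] 0.03969521556916599 [-0.5604 -0.1693 -1.1363]
tip [191.7663 582.7713] [230.1827 512.365 ]
tip [190.1963 486.714 ] [195.2611 512.5765]
tip [442.9889 582.7564] [225.5337 464.0038]
tip [444.7441 486.7313] [191.5749 464.2018]
```

View pics/s19.png

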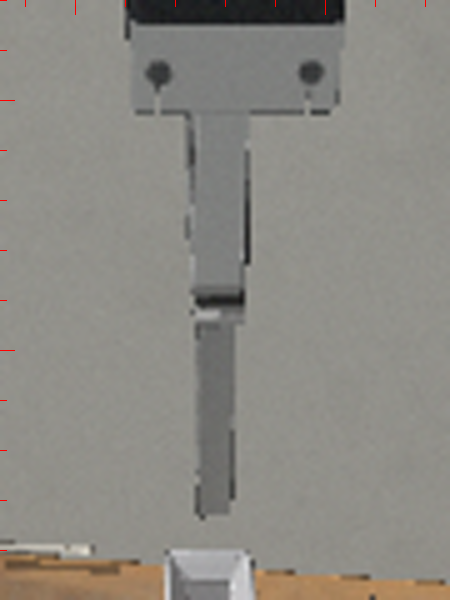

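View pics/w19.png

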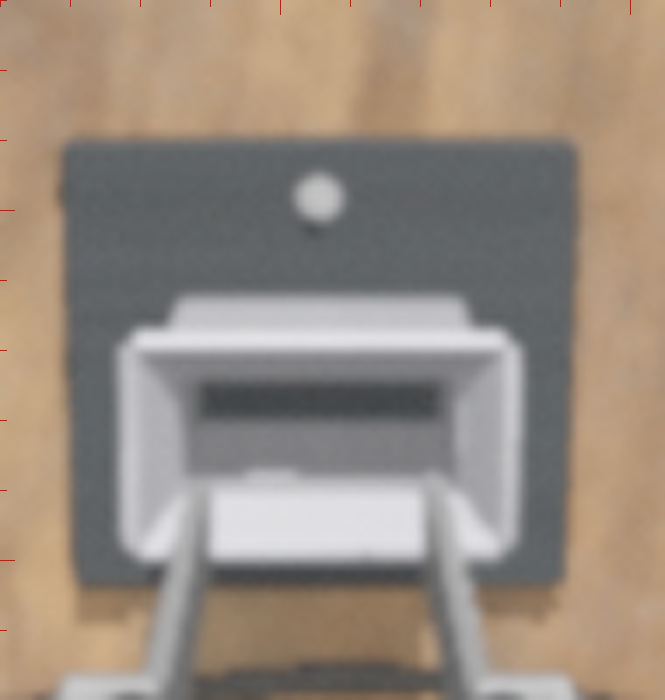

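The tips line up with the sleeve (blades centred at 316 against 319 for the sleeve). I'll descend in stages.

Request:
drive_tool([
  [[0,0,0,0,0,1,42],[0,0,0,0,0,2.2,42],[0,0,0,0,0,3.5,42],[0,0,0,0,0,4.7,42],[0,0,0,0,0,5.5,42],[0,0,0,0,0,6,42],[0,0,0,0,0,6.5,42],[0,0,0,0,0,6.5,42]],
])

```text
time: 23.05
tool_pos: [0.4973, -0.2628, 0.1597]
ee_rot: [-3.14, -0.001, 0.109]
wrist_force: [0.6, -0.3, -1.3]
width: 0.0398
```

Run:
```python
from h import *
import pickle
np.set_printoptions(precision=4,suppress=True)
o=robot.get_obs();T=R.from_euler("xyz",o["ee_rot"]);print(o["time"],o["tool_pos"],o["ee_rot"],o["width"],o["wrist_force"])
w=robot.snapshot("wrist");crop(w["img"],200,130,315,230,6,"pics/w20.png")
s=robot.snapshot("side");crop(s["img"],235,70,325,190,5,"pics/s20.png")
```

```text
23.05 [ 0.4973 -0.2628  0.1597] [-3.1404 -0.0006  0.1093] 0.039822250279146945 [ 0.6229 -0.2898 -1.3182]
```

View pics/w20.png

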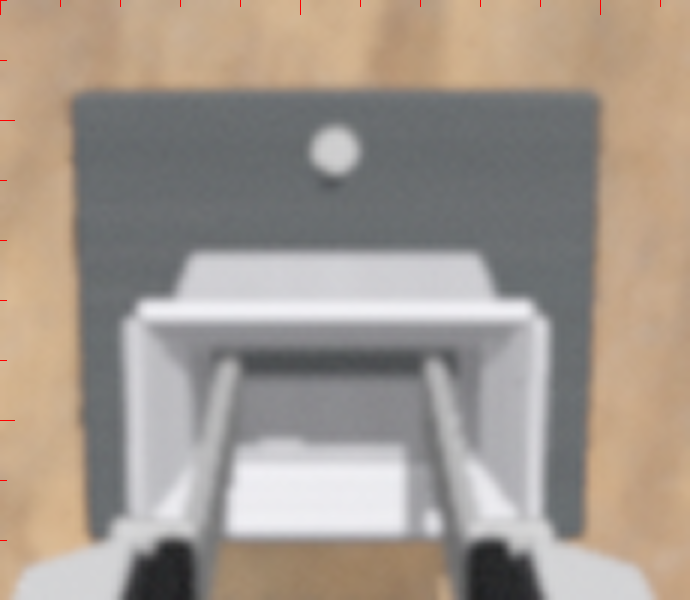

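View pics/s20.png

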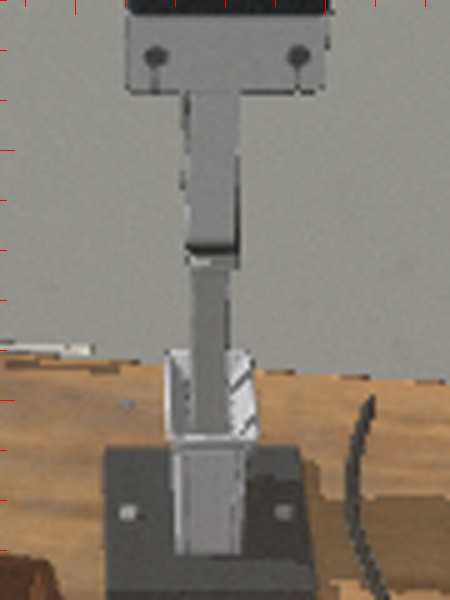

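Request:
drive_tool([
  [[0,0,0,0,0.03,0.7,42],[0,0,0,0,0.03,1.4,42],[0,0,0,0,0.03,2.1,42],[0,0,0,0,0.03,2.8,42],[0,0,0,0,0.03,3.5,42],[0,0,0,0,0.03,4,42],[0,0,0,0,0.03,4.4,42],[0,0,0,0,0.03,4.4,42]],
])

```text
time: 23.95
tool_pos: [0.4975, -0.2631, 0.1159]
ee_rot: [-3.141, -0.001, 0.109]
wrist_force: [-0.7, 0.4, -1.8]
width: 0.04
```

Request:
drive_tool([
  [[0,0,0,0,0,0.2,42],[0,0,0,0,0,0.4,42],[0,0,0,0,0,0.4,42]],
])

```text
time: 24.25
tool_pos: [0.4974, -0.2631, 0.1118]
ee_rot: [-3.14, -0.001, 0.109]
wrist_force: [-0.1, -0.3, -1.0]
width: 0.0397
```

Request:
drive_tool([
  [[0,0,0,0,0,0.1,42],[0,0,0,0,0,0.2,42],[0,0,0,0,0,0.2,42]],
])

```text
time: 24.55
tool_pos: [0.4974, -0.2631, 0.1096]
ee_rot: [-3.14, -0.001, 0.109]
wrist_force: [-0.2, -0.6, -1.1]
width: 0.0399
```

Request:
drive_tool([
  [[0,0,0,0,0,0.1,42],[0,0,0,0,0,0.2,42],[0,0,0,0,0,0.2,42]],
])

```text
time: 24.85
tool_pos: [0.4979, -0.2631, 0.1091]
ee_rot: [-3.141, -0.002, 0.109]
wrist_force: [-0.8, 1.3, 4.4]
width: 0.0397
```

The stand floor is touched (about 5 N), so I release.

Request:
drive_tool([
  [[0,0,0,0,0,0,44],[0,0,0,0,0,0,46],[0,0,0,0,0,0,48],[0,0,0,0,0,0,52],[0,0,0,0,0,0,58],[0,0,0,0,0,0,65],[0,0,0,0,0,0,70],[0,0,0,0,0,0,70],[0,0,0,0,0,0,70]],
])

```text
time: 25.75
tool_pos: [0.4979, -0.2631, 0.1091]
ee_rot: [-3.141, -0.002, 0.109]
wrist_force: [-1.4, 0.3, -0.4]
width: 0.0658
```

Run:
```python
from h import *
w=robot.snapshot("wrist");crop(w["img"],195,170,325,290,5,"pics/w21.png")
s=robot.snapshot("side");crop(s["img"],235,70,325,190,5,"pics/s21.png")
```

```text
(no output)
```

View pics/w21.png

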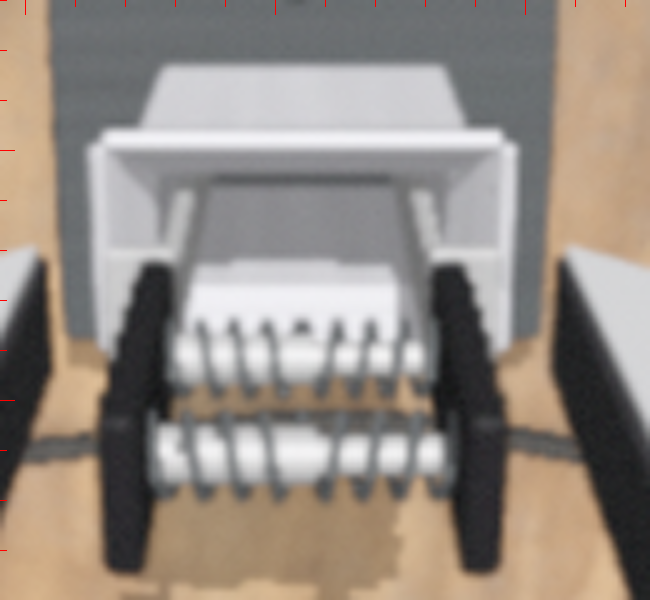

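View pics/s21.png

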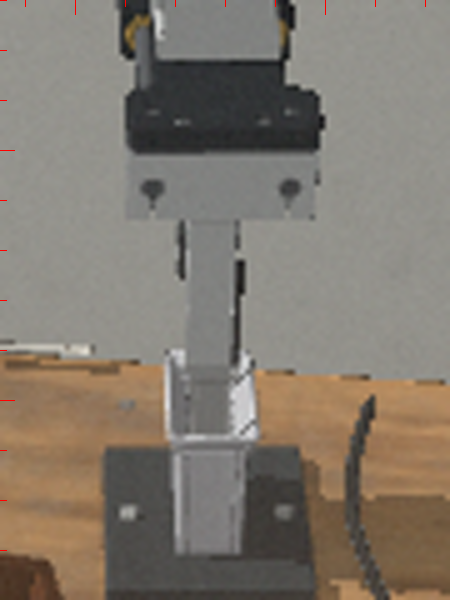

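The tongs stand free and open, clear of both fingers. I withdraw upward.

Request:
drive_tool([
  [[0,0,0,0,0,-1,85],[0,0,0,0,0,-3,85],[0,0,0,0,0,-6,85],[0,0,0,0,0,-10,85],[0,0,0,0,0,-14,85],[0,0,0,-3,0,-16,85],[0,0,0,-7,0,-16,85],[0,0,0,-7,0,-16,85],[0,0,0,-7,0,-16,85]],
])

```text
time: 26.75
tool_pos: [0.4279, -0.271, 0.27]
ee_rot: [3.141, -0.004, 0.108]
wrist_force: [-0.1, -1.1, 0.0]
width: 0.0796
```

Run:
```python
from h import *
np.set_printoptions(precision=4,suppress=True)
o=robot.get_obs();print(o["time"],o["tool_pos"])
w=robot.snapshot("wrist");cv2.imwrite("pics/w22f.png",w["img"])
c=proj(w,[.4935,-.264,.1],True)[0].astype(int);x0=max(0,c[0]-50);y0=max(0,c[1]-45);print(x0,y0)
crop(w["img"],x0,y0,x0+100,y0+90,7,"pics/w22.png")
s=robot.snapshot("side");crop(s["img"],235,95,325,195,6,"pics/s22.png");crop(s["img"],240,220,340,310,6,"pics/s22p.png")
z=.151
P={n:proj(w,[(.4935-np.sin(.108)*k,-.264+np.cos(.108)*k,z)],True)[0] for n,k in (("L",.022),("R",-.022))};print({n:(p-[x0,y0])*7 for n,p in P.items()})
```

```text
26.75 [ 0.4279 -0.271   0.27  ]
205 77
{'L': array([197.0026, 330.9906]), 'R': array([505.4315, 331.0826])}
```

View pics/w22.png

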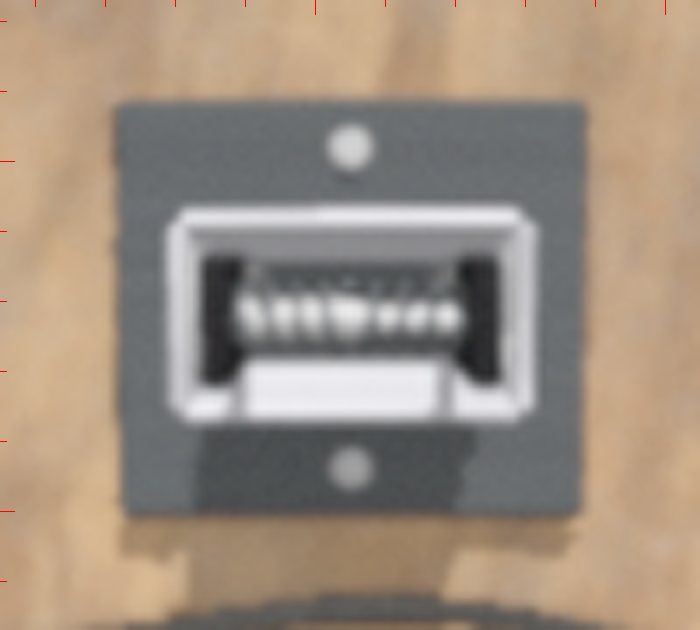

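View pics/s22.png

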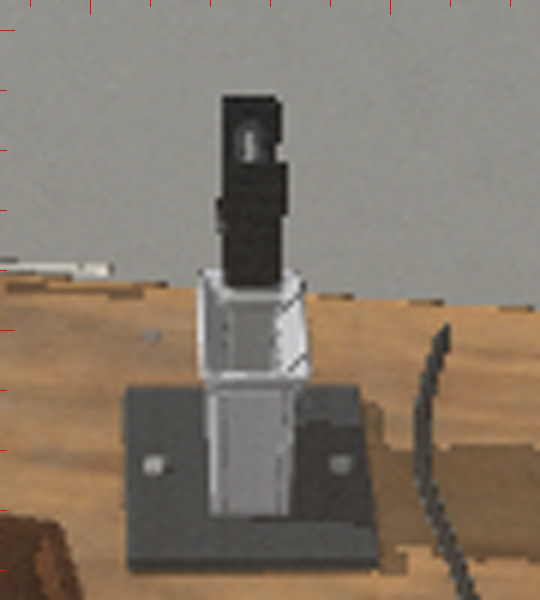

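View pics/s22p.png

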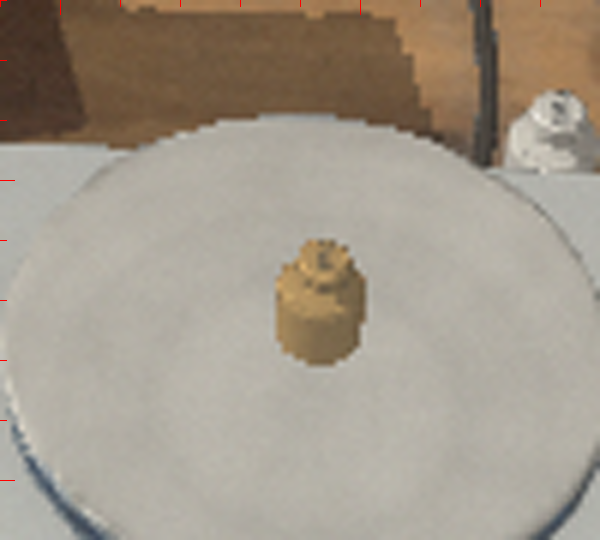

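Run:
```python
from h import *
s=robot.snapshot("side");p=plane(s,240+320/6,220+300/6,.0955);print("weight mid",p,"pan dist",np.hypot(*(p[:2]-[.4503,.0774])))
t=robot.snapshot("top")
for n,a,b in (("tin",217,137),("large",274,265),("steel",234,257)):print(n,cloud(t)[b,a])
w=robot.snapshot("wrist")
L=plane(w,205+203/7,77+320/7,.151,True);Rr=plane(w,205+498/7,77+320/7,.151,True);print((L+Rr)/2,np.linalg.norm(L-Rr))
o=robot.get_obs();print(o["time"],o["wrist_force"])
robot.close_job()
```

```text
weight mid [0.44731727 0.07792815 0.0955    ] pan dist 0.0030291330939321596
tin [ 0.69756089 -0.00911018  0.02780922]
large [ 0.3608985  -0.15337017  0.04678777]
steel [ 0.38162132 -0.05471407  0.04155636]
[ 0.49561455 -0.26305859  0.151     ] 0.04181492022313645
27.0 [-0.05114008 -0.01287159 -0.7917259 ]
the job is handed in; nothing more can be done
```

The job is done and handed in at 27.0 s, against the 58 s limit; no verdict was reported. I took the tongs from their stand and lowered them into the sloping well. I squeezed them on the brass weight at the fixed 30 N grip and pulled it out past the catch. The weight was then set down on the pan and the tongs put back in their stand, released.

**Last checks**
- **Weight:** it stands upright about 3 mm from the pan middle, measured in one view at its nominal height.
- **Tongs:** they stand upright and open in the stand, about 2 mm from where they started, with the fingers clear of them.
- **Other items:** the tin and the other two weights read the same positions as at the start, to within about 3 mm.

**Forces:** the largest I read at the wrist were about 6 N touching the well floor, 5.5 N at the pan, 4.4 N in the stand and 8 N mid-pull. These are readings at the end of each move, so short peaks in between were not seen.

**Disagreements**
- **Well mouth height:** stereo put it up to 6 mm lower than the depth picture did. I settled this by feeling for the well floor with a light touch.
- **Opening on the weight:** the fingers read 31.0 mm where 32.4 mm was expected, but the weight was visibly held.
- **Tongs plates:** across their outer faces they measured about 42 mm, both before and after, against the stated 44 mm.

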